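# Fit the stirrer spindles to their drive and stand the timer up

## Robot

A 6-joint arm with a two-finger parallel gripper is mounted at the origin on a cart in front of the work surface, level with it; the furniture and walls round the work are solid. World frame = base frame: x ahead of the robot, y to its left, z up, the work surface at z = 0. Lengths are in mm, angles in rad, forces in N, time in s.
With the tool pointing down it reaches from about 300 to 775 mm from the base axis. Payload 14.6 kg.
Tool frame: the origin (TCP) lies midway between the tips of the shut fingers; the grasp point (between the pads) lies 19 mm behind it; z points along the fingers, y is the line along which they close (so a half turn about z gives the same grasp; the last joint's range is limited). The gripper opens to 94 mm and grips with 3 to 60 N. Pads are 16 mm wide; open, the fingers measure 119 mm over their backs; the gripper's body (75 mm by 177 mm) begins 78 mm behind the grasp point.
Start: joints at [1.261, 0.3, 1.521, -0, 1.321, -0.067], TCP at [132.23, 533.858, 205.446] pointing down, gripper open.
Joint ranges: [-3.03, 3.03], [-0.79, 2.21], [0.23, 2.52], [-1.04, 4.18], [0, 3.07], [-2.55, 2.55]. Speed limits (rad/s): [2.22, 2.22, 2.57, 3.14, 3.14, 3.14].

## Interface

Orientations are given as [roll, pitch, yaw] about the fixed x, y, z axes, in that order (R = Rz(yaw) Ry(pitch) Rx(roll)).
In Python, from cell import manip, camera gives the robot as it stands.
- The arm moves only by the tool move_arm, never from a script. Its arguments are lists of equal length, an entry for each row: "dp": the shift along the world's x, y, z in mm, a list of three; "rotation": the turn, a rotation vector about the world's x, y, z in rad, a list of three; "hand": the opening, from 0 (shut) to 1 (fully open). A call has 1 to 10 rows; each row shifts and turns the commanded pose from where the row before left it; what a row does not reach is not made up. A row lasts 1/8 s, in which the tool goes at most 62.5 mm and 10.7 degrees, less where a joint would pass 70% of its speed; a pose out of reach is approached as far as the arm can. A call with a gripper value outside its range is refused whole. The fingers move at their own pace and stop on an object; "newtons" is the grip in N (left out, the last holds). Time passes only in rows, so rows that do not move let the fingers close. It gives the time, the measured TCP pose, the force, the opening and the grip force at its end, in the units of the state.
- manip.read_state(): the state, without advancing time (a new reading comes with each control period).
- camera(name): name is "side" or "top" or "wrist"; returns a dict with "image" (400x640x3 uint8, red, green, blue), "fx", "fy", "cx", "cy" (pixels), "R" (3x3) and "t" (3): a world point X has camera coordinates R X + t; the wrist camera has in their place "mount" (4x4, takes a point from camera to tool coordinates, whose origin is the TCP and whose axes are the flange's). Camera axes: x right, y down, z forward; pixel columns grow to the right and rows downward; lengths in mm; the calibration is good to about 2 mm. The wrist camera is an equidistant fisheye: a pixel r from the principal point sees the ray r / f radians off the axis. A picture is of the moment at which its call begins: read the wrist's pose just before it. There is no depth.
- manip.sign_off(): hands the job in; it is judged then, once.
The state is a dict: "clock": time; "joints": joint angles; "qd": joint speeds; "effort": joint torques, N m; "eef_pos": TCP position; "eef_rot": TCP orientation; "wrist_force": force on the tool from outside, world axes, zero at the start; "moment": the same for the moment, N m; "finger_gap": finger opening in mm; "finger_force": force on a finger pad.
Only numpy, scipy, OpenCV 4.12 (cv2) and the standard library are available. Lean on these libraries where they do the work, as an engineer would, in place of code of your own. Each camera call takes 0.05 s, during which the arm holds its last target. There are 200 camera calls.

## Task

Get the multi-place stirrer ready: lift every spindle that hangs in the slotted rack up over the lip and out of its slot, and lower each into a station of its own on the drive unit, rocking it about its axis until its pinion meshes with the fixed gear in the middle and sits flat and fully down on the deck. When all of them are in, stand the timer that lies flat upright on the worktop on its thin bottom edge, with its display turned towards the robot. The timer may get knocked meanwhile, so see that it stands at the end, and do not knock over the glass flask.

Things in the scene. Friction and masses are not known exactly. Their poses are not given: they have to be found in the camera images.
- drive: Stirrer drive unit, fixed: grey box 225 x 190 mm, its deck 36 mm above the worktop. Origin on the worktop under the axis of the fixed gear, z up; the strip with a knob and a dark panel lies to its -x. Four stations round the gear, each bounded on its outer side by a curved fence 8 mm tall, 32 mm from the station's centre: a pinion fits with about 2 mm of play.
- fixed_gear (a point): Centre of the fixed steel gear's top face, 52 mm above the worktop. The gear cannot turn; it is 16 mm tall, has 16 straight teeth, 89 mm over the tips, 67 mm at the roots (teeth 5.5 mm wide up to radius 40 mm, then 3.5 mm). A gap between teeth lies along the drive's +x axis and every 22.5 degrees.
- station_1 (a point): Centre of a station, on the deck (36 mm above the worktop), 66 mm from the fixed gear's axis; a spindle's origin belongs here. A gap of the fixed gear points straight at it, so a pinion meshes when one of its teeth points straight at the fixed gear's axis, to within about 4 degrees.
- station_2 (a point): Centre of a station, on the deck (36 mm above the worktop), 66 mm from the fixed gear's axis; a spindle's origin belongs here. A gap of the fixed gear points straight at it, so a pinion meshes when one of its teeth points straight at the fixed gear's axis, to within about 4 degrees.
- station_3 (a point): Centre of a station, on the deck (36 mm above the worktop), 66 mm from the fixed gear's axis; a spindle's origin belongs here. A gap of the fixed gear points straight at it, so a pinion meshes when one of its teeth points straight at the fixed gear's axis, to within about 4 degrees.
- station_4 (a point): Centre of a station, on the deck (36 mm above the worktop), 66 mm from the fixed gear's axis; a spindle's origin belongs here. A gap of the fixed gear points straight at it, so a pinion meshes when one of its teeth points straight at the fixed gear's axis, to within about 4 degrees.
- rack: Fixed drip rack: steel plate 124 x 166 mm, 8 mm thick, top 66 mm above the worktop, on two end walls at y = +-80 mm. Origin on the worktop under its centre, z up. Four slots 19 mm wide at y = +-40 mm, two open to -x, two to +x; spindles hang in them at x = +-36 mm by the collar, the pinion below the plate, its bottom 20 mm above the worktop.
- rack_top (a point): Centre of the rack plate's top. A lip 5 mm tall runs along its -x and +x edges (57 to 62 mm from the middle) beside the slot mouths. A spindle must be raised more than 5 mm, but less than 20 (the pinion is under the plate), then drawn out along -x or +x by 65 mm before it can go higher.
- spindle_1: Loose spindle, 150 g, 94 mm tall; four alike, some may be absent. Origin at the centre of the pinion's underside, z up its axis. From below: white pinion 14 mm tall, 10 straight teeth, 59 mm over the tips (5.5 mm wide to radius 25, then 3.5), one tooth along +x; shaft 14 mm thick; collar 34 mm across at 46 to 52 mm; round grip 18 mm thick, 52 to 94 mm. Hangs at any yaw.
- spindle_2: Loose spindle, 150 g, 94 mm tall; four alike, some may be absent. Origin at the centre of the pinion's underside, z up its axis. From below: white pinion 14 mm tall, 10 straight teeth, 59 mm over the tips (5.5 mm wide to radius 25, then 3.5), one tooth along +x; shaft 14 mm thick; collar 34 mm across at 46 to 52 mm; round grip 18 mm thick, 52 to 94 mm. Hangs at any yaw.
- spindle_3: Loose spindle, 150 g, 94 mm tall; four alike, some may be absent. Origin at the centre of the pinion's underside, z up its axis. From below: white pinion 14 mm tall, 10 straight teeth, 59 mm over the tips (5.5 mm wide to radius 25, then 3.5), one tooth along +x; shaft 14 mm thick; collar 34 mm across at 46 to 52 mm; round grip 18 mm thick, 52 to 94 mm. Hangs at any yaw.
- spindle_4: Loose spindle, 150 g, 94 mm tall; four alike, some may be absent. Origin at the centre of the pinion's underside, z up its axis. From below: white pinion 14 mm tall, 10 straight teeth, 59 mm over the tips (5.5 mm wide to radius 25, then 3.5), one tooth along +x; shaft 14 mm thick; collar 34 mm across at 46 to 52 mm; round grip 18 mm thick, 52 to 94 mm. Hangs at any yaw.
- timer: Loose digital timer, 62 x 62 mm, 16 mm thick (19 over its buttons), about 70 g. Lies on its back at the start. Origin at the centre of its back, z out of its face, +x towards its top edge (the display is nearer the top, the buttons nearer the bottom). Standing on its bottom edge: +x up, origin 31 mm above the worktop.
- front_point (a point): Mark on the worktop side nearest the robot, 30 mm up, axes as the world's (x away from the robot, y left): the timer's face should look to its -x.
- volumetric_flask: Bystander: glass flask with a long neck, 53 mm wide, 141 mm tall, standing; origin under its centre.
There are look-alikes about, which are no part of the job. Leave any orange look-alike of the spindle_3 alone.

How it is judged:
By the outcome, as a careful person would: the job done as asked, in the order asked, and still so for the second after the job is handed in, with the robot touching nothing.
Of spindle_1, spindle_2, spindle_3, spindle_4 only 3 to 4 are there at a start; the rules pass over those that are not, and their reading is None.
At some moment in a run one of timer may be knocked a few centimetres aside while the robot is not near it.
It also fails if it takes over 210 s, if anything falls off the work surface, if the arm or the gripper's body presses on something with over 40 N, if the wrist force passes 120 N, or if a joint passes its speed limit or range.

## Working session

There is one attempt and no reset: what is moved stays moved. The work goes in short steps, Python scripts to look and compute and a tool call to move; the robot and the scene stay as the last step left them, time stands still between calls to the robot, and variables do not carry over. Pictures are saved under pics/ and viewed, at most 14 in all, crops included, and the job is handed in when it is done.

Besides the shell and the picture viewer there is one more tool, called after ">>>" as name(argument=value, ...) on one line, values as JSON. move_arm: Moves the arm, as the interface text tells. Its arguments: {"type":"object","properties":{"dp":{"type":"array","items":{"type":"array","items":{"type":"number"}}},"rotation":{"type":"array","items":{"type":"array","items":{"type":"number"}}},"hand":{"type":"array","items":{"type":"number"}},"newtons":{"type":"number"}},"required":["dp","rotation","hand"]}

```bash
ls; mkdir -p pics
python3 - <<'E'
from cell import manip,camera
import cv2
print(manip.read_state())
for n in("top","side","wrist"):
    c=camera(n); cv2.imwrite(f"pics/{n}0.png",c["image"][:,:,::-1]); print(n,{k:(v.tolist() if hasattr(v,'tolist') else v) for k,v in c.items() if k!="image"})
E
```

```text
pics
{'clock': 0.0, 'joints': array([ 1.26140969e+00,  3.00479626e-01,  1.52161009e+00, -4.67413909e-05,
        1.32068467e+00, -6.65859530e-02]), 'qd': array([ 0.00096572, -0.00144973, -0.00176303,  0.00057493,  0.00168282,
        0.0005044 ]), 'effort': array([ 4.06135705e-04, -5.31802511e+01, -3.52748930e+01,  7.08709401e-02,
        2.43473472e-02, -9.91144498e-05]), 'eef_pos': array([132.15636719, 533.60599714, 204.86937966]), 'eef_rot': array([-3.14041052e+00, -3.34559227e-05,  2.89880355e+00]), 'wrist_force': array([-0.12802872,  0.18321697,  0.26207462]), 'moment': array([ 0.01144582, -0.02003109, -0.00482595]), 'finger_force': 0.0, 'finger_gap': 93.84091842142776}
top {'fx': 437.25746895243907, 'fy': 437.25746895243907, 'cx': 322.20105168497224, 'cy': 199.09874929278539, 'R': [[0.015208429779745451, -0.9995890905711701, 0.02429719479149807], [-0.9986968047414709, -0.016369854221049765, -0.04833963251782531], [0.048717510843754835, -0.023530360895724196, -0.9985353905862855]], 't': [151.13755630816158, 580.1171747500865, 1028.6963088247858]}
side {'fx': 433.8846454592593, 'fy': 433.8846454592593, 'cx': 320.54619384961677, 'cy': 199.57882996619912, 'R': [[-0.9383434385376239, -0.34557936436383513, -0.009300230065752337], [-0.15905094663437758, 0.4554406379069119, -0.8759432753995279], [0.3069436230451719, -0.8204564146064265, -0.4823244592627151]], 't': [598.3147556446331, 53.50046054531094, 975.0249568124957]}
wrist {'fx': 309.70691628693146, 'fy': 309.70691628693146, 'cx': 320.9828027241176, 'cy': 195.78897371545787, 'mount': [[0.0004724457801401928, -0.9724429094388439, -0.2331406542778395, 66.97553082629621], [0.9999994769491296, 0.0006709168324432496, -0.0007719922724890759, -0.35225076530542854], [0.0009071364008054212, -0.2331401676089261, 0.9724427177735611, -179.5969587606415], [0.0, 0.0, 0.0, 1.0]]}
```

View pics/top0.png

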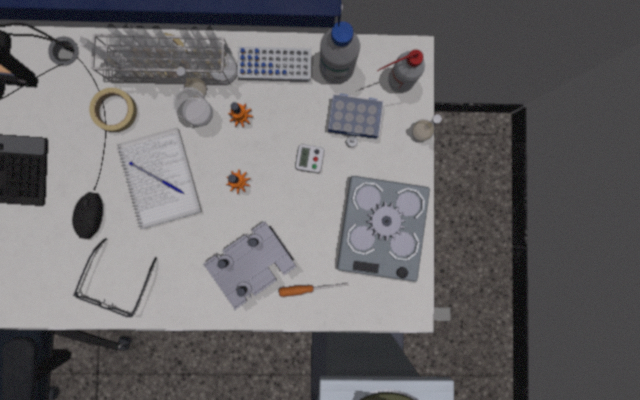

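View pics/side0.png

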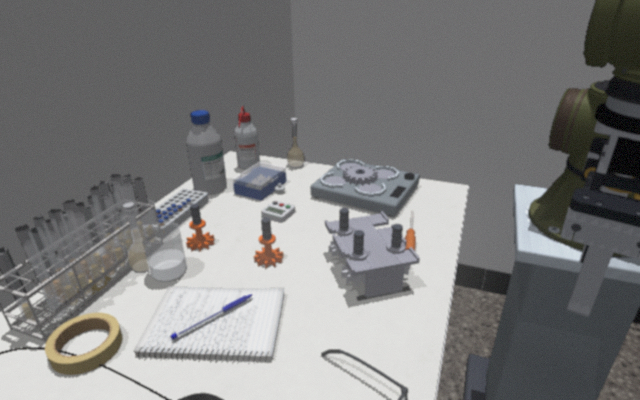

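Top view: the rack is near (250,265), with dark grips at (253,242), (225,264) and (242,291); the fourth slot, near (280,270), is empty. The drive gear is at (386,221), its knob strip towards the robot. The timer is at (310,158). The orange look-alikes at (240,113) and (238,180) are to be left alone. A flask stands at (425,130), and a second flask-like glass is near (195,100).

```bash
cat > h.py <<'E'
import numpy as np,cv2
from scipy.spatial.transform import Rotation as Ro
from cell import manip,camera
class V:
    def __init__(s,name):
        st=manip.read_state(); c=camera(name); s.im=c["image"][:,:,::-1].copy(); s.c=c; s.w=name=="wrist"
        if s.w:
            T=np.eye(4); T[:3,:3]=Ro.from_euler("xyz",st["eef_rot"]).as_matrix(); T[:3,3]=st["eef_pos"]
            M=T@np.array(c["mount"]); s.Rc=M[:3,:3]; s.o=M[:3,3]
        else:
            s.Rc=np.array(c["R"]).T; s.o=-s.Rc@np.array(c["t"])
    def ray(s,u,v):
        x=(u-s.c["cx"])/s.c["fx"]; y=(v-s.c["cy"])/s.c["fy"]
        if s.w:
            r=np.hypot(x,y); k=np.sinc(r/np.pi) ; d=np.array([x*k,y*k,np.cos(r)])
        else: d=np.array([x,y,1.])
        d=s.Rc@d; return d/np.linalg.norm(d)
    def at(s,u,v,z):
        d=s.ray(u,v); return s.o+d*(z-s.o[2])/d[2]
    def pix(s,X):
        p=s.Rc.T@(np.array(X,float)-s.o)
        if s.w:
            r=np.hypot(p[0],p[1]); th=np.arctan2(r,p[2]); k=th/max(r,1e-9)
            return s.c["cx"]+s.c["fx"]*k*p[0], s.c["cy"]+s.c["fy"]*k*p[1]
        return s.c["cx"]+s.c["fx"]*p[0]/p[2], s.c["cy"]+s.c["fy"]*p[1]/p[2]
def tri(*vr):  # (V,u,v)...
    A=np.zeros((3,3));b=np.zeros(3)
    for v,u,w in vr:
        d=v.ray(u,w);P=np.eye(3)-np.outer(d,d);A+=P;b+=P@v.o
    X=np.linalg.solve(A,b); return X
E
python3 - <<'E'
from h import *
t=V("top"); s=V("side"); np.set_printoptions(precision=1,suppress=True)
for n,u,v,z in [("gear",386,221,52),("knob",402,272,40),("timer",310,158,16),("flaskR",425,130,60),("rackc",252,265,66),("o1",240,113,60),("o2",238,180,60),("spA",253,242,114),("spB",224,264,114),("spC",242,291,114)]:
    X=t.at(u,v,z); print(n,X,s.pix(X))
print(tri((t,386,221),(s,361,174)))
a=cv2.resize(t.im[210:310,190:440],None,fx=3.2,fy=3.2,interpolation=cv2.INTER_CUBIC)
b=cv2.resize(s.im[190:300,310:435],None,fx=2.4,fy=2.4,interpolation=cv2.INTER_CUBIC)
b=cv2.copyMakeBorder(b,0,0,0,800-b.shape[1],cv2.BORDER_CONSTANT)
cv2.imwrite("pics/c1.png",np.vstack([a,b])[:600])
E
```

```text
gear [527.9  14.2  52. ] (np.float64(359.0338106750285), np.float64(172.16010438809036))
knob [410.9 -25.9  40. ] (np.float64(407.616350877262), np.float64(176.50386551786187))
timer [675.  190.9  16. ] (np.float64(277.42754134484085), np.float64(207.7149076011365))
flaskR [738.4 -72.8  60. ] (np.float64(295.91420828889795), np.float64(146.8889875247362))
rackc [425.2 316.   66. ] (np.float64(368.22860557731286), np.float64(237.93753147701472))
o1 [769. 352.  60.] (np.float64(201.3245985236665), np.float64(218.50988460423267))
o2 [615.5 352.8  60. ] (np.float64(268.34317733296336), np.float64(232.28777742096207))
spA [478.8 308.6 114. ] (np.float64(342.55308984049555), np.float64(209.20424046025914))
spB [431.5 368.9 114. ] (np.float64(358.08900007295625), np.float64(230.24807299840012))
spC [375.2 329.5 114. ] (np.float64(395.0381280947741), np.float64(224.55274279150885))
[525.5  12.6  46.4]
```

View pics/c1.png

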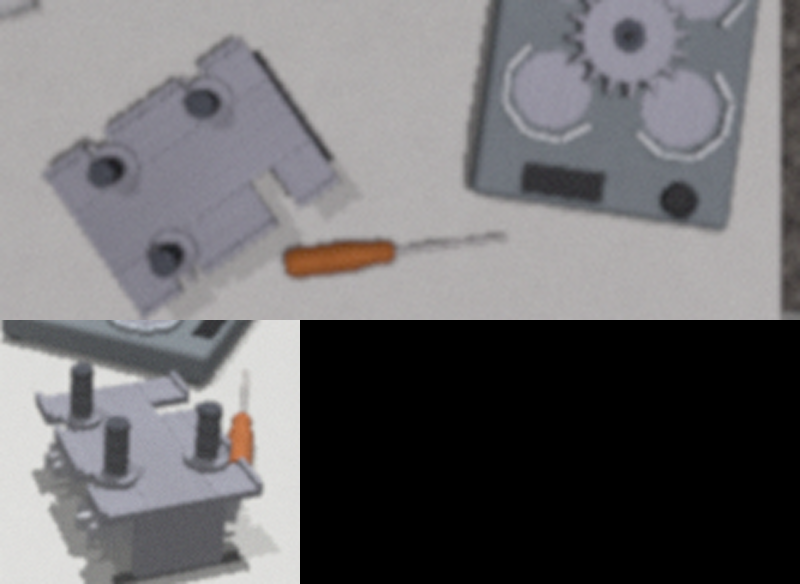

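The rack's long axis lies at about 125° in the world, and spindles A and B slide out along +35° while C slides out along -145°. I'll go above the rack for a close look.

>>> move_arm(dp=[[48,-36,0],[48,-36,0],[48,-36,0],[48,-36,0],[48,-36,0],[48,-36,0],[0,0,0],[0,0,0],[0,0,0]], rotation=[[0,0,-0.119],[0,0,-0.119],[0,0,-0.119],[0,0,-0.119],[0,0,-0.119],[0,0,-0.119],[0,0,0],[0,0,0],[0,0,0]], hand=[1,1,1,0.6,0.6,0.6,0.6,0.6,0.6], newtons=25)

```text
clock: 1.38
eef_pos: [419.4, 318.7, 205.5]
eef_rot: [-3.142, -0.0, 2.187]
wrist_force: [-1.5, 0.6, -0.1]
finger_gap: 56.2
finger_force: 0.0
```

Run:
```python
from h import *
np.set_printoptions(precision=2,suppress=True)
w=V("wrist"); st=manip.read_state(); print(st["eef_pos"],st["eef_rot"],st["finger_gap"],w.o)
cv2.imwrite("pics/w1.png",w.im)
for n,X in dict(A=(478,308,114),B=(431,369,114),C=(375,329,114)).items(): print(n,w.pix(X))
```

```text
[419.4  318.69 205.54] [ 3.14 -0.    2.19] 56.32813619162814 [380.7 373.1 385.1]
A (np.float64(365.2612958474171), np.float64(241.2294809586768))
B (np.float64(364.86036236240653), np.float64(159.88336961185107))
C (np.float64(287.056522458086), np.float64(160.0647534933256))
```

View pics/w1.png

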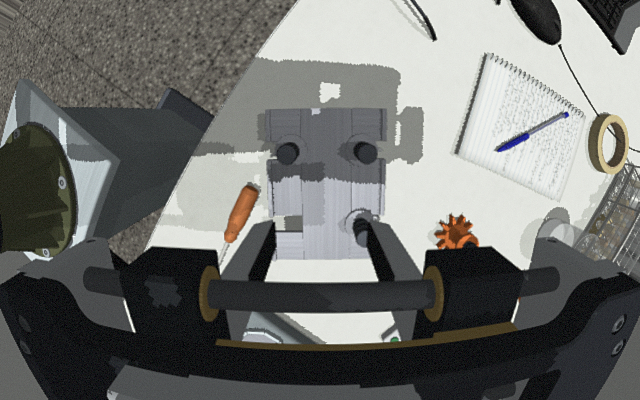

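The wrist view shows grips C (288,152), B (365,152) and A (362,232), all dark and upright in grey collars. The orange look-alike at (455,230) is outside the rack.

Run:
```python
from h import *
w=V("wrist")
c=w.im[95:265,255:400]
c=cv2.resize(c,None,fx=3.5,fy=3.5,interpolation=cv2.INTER_CUBIC); cv2.imwrite("pics/w1c.png",c)
g=cv2.cvtColor(w.im,cv2.COLOR_BGR2GRAY)
for u,v in((288,152),(365,152),(362,232)):
    print(g[v-16:v+17:2,u-16:u+17:2])
```

```text
[[107  98  99 100  97  99  98 103 104 103 108 103 104  94  85 104  95]
 [ 99  99 100 103  84 105 104 103 104 103 104 103 103  98  94  95 104]
 [101  98  97  95 108 100 107 107 108 106 109 106 104 103 105 105  95]
 [ 90  92  87 100  98 103  85  65  54  47  65  85 108 106 102 107  97]
 [101  96  82  81  78  72  41  22  29  18  26  29  79 108 104 106 104]
 [104 100  76  75  37  40  52  50  57  42  37  34  26  83 104 103 102]
 [105  91  81  57  50  55  54  55  55  56  51  31  30  48 102 107 103]
 [102  95  72  46  56  55  55  50  58  49  54  53  26  42 104  97 103]
 [103  98  65  51  53  48  55  55  57  57  58  52  24  35 104  98 101]
 [100  83  49  45  49  49  49  53  55  52  56  56  32  47 101 105 104]
 [119 153 104  47  46  47  55  49  53  52  51  53  26  81 104 104 101]
 [194 194 173  39  54  52  55  49  49  48  54  45  65 107 101 102 100]
 [ 88  91  92  61  46  52  54  49  54  52  51  44 100 100  99 104 100]
 [ 97 105 100  84  56  47  52  47  54  57  50  97 103  98 104  81  94]
 [ 73  69  78  79  76  67  58  49  50  60  85  80  92  91  85  75  78]
 [ 78  76  81  78  75  77  78  79  
[... 1823 characters left out ...]
168 155  28  33  24  28  35  43  43  23   4  10  66  79  80]
 [154 165 161 162  67  26  34  68  94 101  84  17  24   0  48  82  81]
 [183 156 176 169 108  26  51 106  99  95  79  14   0   8  20  77  87]
 [184 181 172 188 132  30 100 100 102 101  61  10  14  18   7  42  84]
 [185 178 177 185 187  61 100 100  99  97  68   0  16  16  16  27  80]
 [181 176 183 194 197  99  96  97  92  95  68  11  26  14  22  15  41]
 [178 177 175 184 187 133  86  99  92  92  51  10   8  19  10  10  20]
 [181 180 175 189 188 180 116  91  91  94  40   6  12  14  18  16   1]
 [181 179 172 181 181 182 182 149 110 100  64  11   9  19  25   6   2]
 [175 160 173 187 178 182 185 187 181 181 188  24   3  22  13  12   8]]
```

View pics/w1c.png

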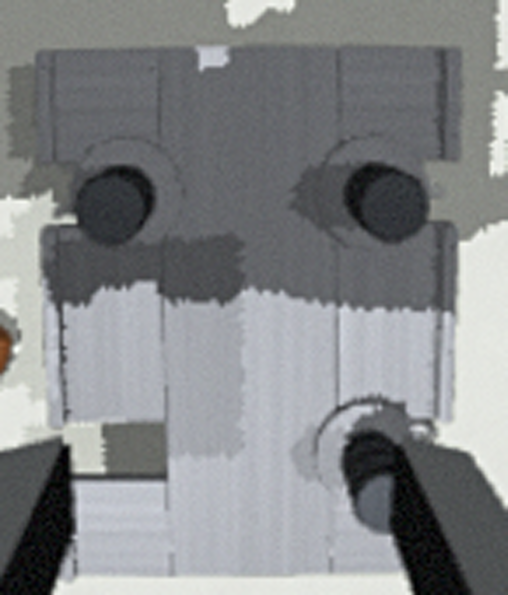

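>>> move_arm(dp=[[23,-33,0],[23,-33,0],[0,0,0],[0,0,0]], rotation=[[0,0,0],[0,0,0],[0,0,0],[0,0,0]], hand=[0.6,0.6,0.6,0.6])

```text
clock: 1.98
eef_pos: [465.8, 252.5, 205.5]
eef_rot: [3.142, -0.0, 2.185]
wrist_force: [-0.3, 0.5, 0.5]
finger_gap: 56.4
finger_force: 0.0
```

Run:
```python
from h import *
np.set_printoptions(precision=1,suppress=True)
w=V("wrist"); t=V("top")
cv2.imwrite("pics/w2.png",w.im)
for n,X in dict(A=(479,309,114),B=(431,369,114),C=(375,329,114)).items(): print(n,w.pix(X))
c=w.im[20:220,230:430]; cv2.imwrite("pics/w2c.png",cv2.resize(c,None,fx=3,fy=3,interpolation=cv2.INTER_CUBIC))
```

```text
A (np.float64(370.31082946019603), np.float64(155.35050022774735))
B (np.float64(365.8937167856494), np.float64(68.93320282073167))
C (np.float64(286.69981300520203), np.float64(68.96968985692611))
```

View pics/w2c.png

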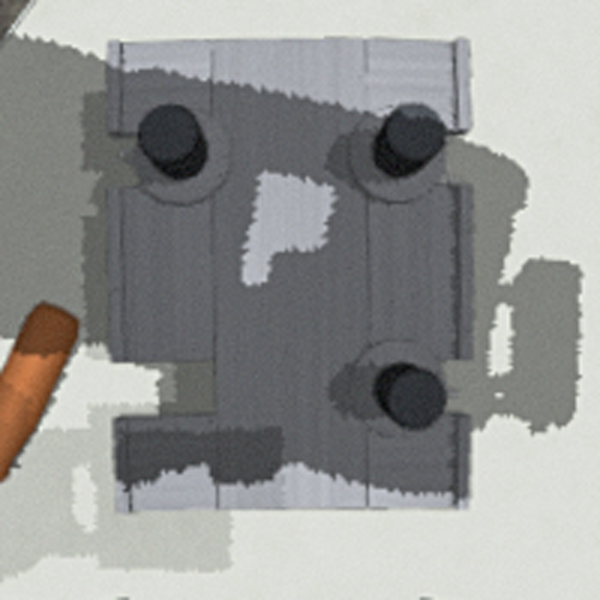

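The rack plate, its four slots and grips A (368,153), B (368,64) and C (286,66) are now fully visible; the lower-left slot is empty. Next I'll triangulate.

Run:
```python
from h import *
import copy
np.set_printoptions(precision=1,suppress=True)
w=V("wrist"); t=V("top"); s=V("side"); w1=copy.copy(w); st=manip.read_state()
w1.o=w.o+np.array([419.4,318.69,205.54])-st["eef_pos"]
print(st["eef_pos"],st["eef_rot"])
print("C",tri((w,286.3,65.7),(w1,286.4,153.6)),w.at(286.3,65.7,114),w1.at(286.4,153.6,114))
print("B",tri((w,368.3,64.3),(w1,367.6,154.1)),w.at(368.3,64.3,114),w1.at(367.6,154.1,114))
print("A",tri((w,367.7,152.7),(t,253.4,242.2)),w.at(367.7,152.7,114),t.at(253.4,242.2,114))
cs=[w.at(x/3+230,y/3+20,z) for x,y,z in((108,40,71),(470,40,71),(470,508,71),(117,512,71))]
print(np.array(cs)); print("rack",np.mean(cs,0))
for a,b in((0,3),(1,2),(0,1),(3,2)): d=cs[a]-cs[b]; print(np.degrees(np.arctan2(d[1],d[0])),np.linalg.norm(d))
for n,u,v in [("tm",310,158)]: print(t.at(u,v,16))
```

```text
[465.8 252.5 205.5] [ 3.1 -0.   2.2]
C [370.7 332.3 103.8] [372.8 331.4 114. ] [371.1 333.8 114. ]
B [430.2 374.9 110.8] [430. 374. 114.] [429.8 374.9 114. ]
A [477.8 309.7 100.6] [475.5 309.8 114. ] [478.4 307.8 114. ]
[[326.  352.4  71. ]
 [426.4 424.3  71. ]
 [522.8 291.3  71. ]
 [422.7 218.6  71. ]]
rack [424.5 321.6  71. ]
125.84839649345403 165.07314745123813
125.93206167396197 164.35082502733385
-144.35773684604214 123.49918787973792
-144.02279307660925 123.73869172022854
[675.  190.9  16. ]
```

Spindles sit at about A (477,310), B (430,375) and C (372,333); the rack yaw is 35.9°. I'll grasp A first.

>>> move_arm(dp=[[11.3,57.5,0],[0,0,-45],[0,0,-45],[0,0,-39.5],[0,0,0],[0,0,0],[0,0,0],[0,0,0],[0,0,0]], rotation=[[0,0,0.011],[0,0,0],[0,0,0],[0,0,0],[0,0,0],[0,0,0],[0,0,0],[0,0,0],[0,0,0]], hand=[0.6,0.6,0.6,0.6,0.6,0,0,0,0], newtons=25)

```text
clock: 3.35
eef_pos: [477.7, 309.4, 76.5]
eef_rot: [3.141, 0.0, 2.196]
wrist_force: [0.1, 0.2, -0.0]
finger_gap: 20.2
finger_force: 0.0
```

>>> move_arm(dp=[[0,0,0],[0,0,0],[0,0,6],[0,0,6],[0,0,0],[19,13.7,0],[19,13.7,0],[19,13.7,0],[0,0,0]], rotation=[[0,0,0],[0,0,0],[0,0,0],[0,0,0],[0,0,0],[0,0,0],[0,0,0],[0,0,0],[0,0,0]], hand=[0,0,0,0,0,0,0,0,0])

```text
clock: 4.47
eef_pos: [534.9, 350.8, 87.3]
eef_rot: [-3.141, -0.0, 2.196]
wrist_force: [0.2, -1.0, -1.7]
finger_gap: 17.6
finger_force: 25.0
```

>>> move_arm(dp=[[0,0,40],[0,0,40],[0,0,40],[-5,-55,0],[-5,-55,0],[0,0,0],[0,0,0],[0,0,0]], rotation=[[0,0,0],[0,0,0],[0,0,0],[0,0,0],[0,0,0],[0,0,0],[0,0,0],[0,0,0]], hand=[0,0,0,0,0,0,0,0])

```text
clock: 5.48
eef_pos: [524.3, 241.3, 207.7]
eef_rot: [-3.141, -0.0, 2.197]
wrist_force: [-0.5, -0.2, -2.1]
finger_gap: 17.7
finger_force: 25.0
```

Run:
```python
from h import *
np.set_printoptions(precision=2,suppress=True)
w=V("wrist"); st=manip.read_state(); print(st["eef_pos"],st["eef_rot"])
p=st["eef_pos"]; print(w.pix(p+[0,0,38]),w.pix(p-[0,0,42]))
cv2.imwrite("pics/w3.png",w.im)
```

```text
[524.3  241.31 207.64] [-3.14 -0.    2.2 ]
(np.float64(321.345509618584), np.float64(259.1928414804487)) (np.float64(321.3265999281606), np.float64(213.39728238438843))
```

View pics/w3.png

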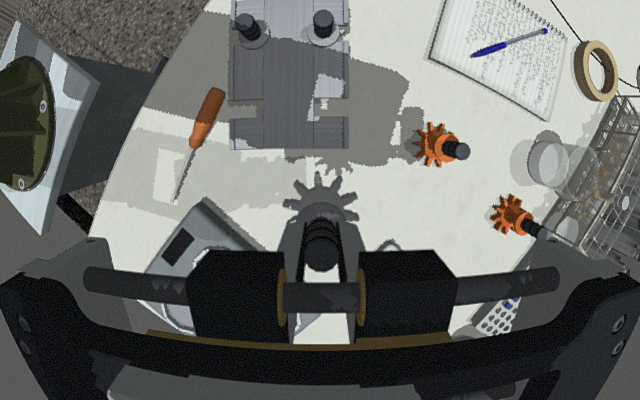

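The held pinion is visible at (321,205) with its teeth against the bright table, so the tooth phase can be read from a ring of samples.

```bash
cat >> h.py <<'E'
def phase(h=42.5,span=70,rs=(26.5,27.5,28.5),dbg=False,c=(0,0)):
    """tooth angle (deg, world, mod 36) of the held pinion; h = pinion top face below the TCP"""
    w=V("wrist"); st=manip.read_state(); p=st["eef_pos"]; yaw=np.degrees(st["eef_rot"][2])
    g=cv2.cvtColor(w.im,cv2.COLOR_BGR2GRAY).astype(np.float32)
    a=np.arange(yaw-span,yaw+span,1.0); P=[]
    for r in rs:
        uv=np.array([w.pix([p[0]+c[0]+r*np.cos(np.radians(x)),p[1]+c[1]+r*np.sin(np.radians(x)),p[2]-h]) for x in a],np.float32)
        P.append(cv2.remap(g,uv[:,0].copy(),uv[:,1].copy(),cv2.INTER_LINEAR).ravel())
    P=np.mean(P,0)
    if dbg: print(np.c_[a,P][::3].astype(int).tolist())
    best=[]
    for ph in np.arange(0,36,.5):
        d=(a-ph+18)%36-18; m=abs(d)<5; b=abs(d)>10
        best.append(P[b].mean()-P[m].mean())
    best=np.array(best); i=abs(best).argmax(); return np.arange(0,36,.5)[i],best[i],yaw
E
python3 - <<'E'
from h import *
print(phase(dbg=True))
for h in(36,40,44,48):
  for k in(-3,0,3): print(h,k,phase(h,c=(k*np.cos(2.19),k*np.sin(2.19))))
E
```

```text
[[55, 214], [58, 163], [61, 91], [64, 83], [67, 72], [70, 85], [73, 192], [76, 217], [79, 214], [82, 211], [85, 212], [88, 214], [91, 214], [94, 129], [97, 83], [100, 81], [103, 88], [106, 174], [109, 215], [112, 213], [115, 215], [118, 215], [121, 213], [124, 216], [127, 119], [130, 112], [133, 105], [136, 133], [139, 215], [142, 214], [145, 214], [148, 205], [151, 184], [154, 184], [157, 129], [160, 76], [163, 81], [166, 84], [169, 103], [172, 183], [175, 184], [178, 184], [181, 185], [184, 186], [187, 187], [190, 151], [193, 74]]
(np.float64(26.0), np.float32(73.940155), np.float64(125.87718802087144))
36 -3 (np.float64(6.0), np.float32(38.95987), np.float64(125.86836799202327))
36 0 (np.float64(6.0), np.float32(-32.989426), np.float64(125.85692364000784))
36 3 (np.float64(25.0), np.float32(77.68377), np.float64(125.85153699608304))
40 -3 (np.float64(5.0), np.float32(17.754578), np.float64(125.83695495657828))
40 0 (np.float64(6.0), np.float32(-60.83206), np.float64(125.82940215227879))
40 3 (np.float64(24.0), np.float32(86.547165), np.float64(125.82487593480835))
44 -3 (np.float64(28.0), np.float32(17.424469), np.float64(125.81991790840702))
44 0 (np.float64(26.0), np.float32(80.974884), np.float64(125.8166133238221))
44 3 (np.float64(24.0), np.float32(84.90657), np.float64(125.81055324358688))
48 -3 (np.float64(6.0), np.float32(-47.02495), np.float64(125.80607641765768))
48 0 (np.float64(25.0), np.float32(99.35434), np.float64(125.80596718914565))
48 3 (np.float64(24.0), np.float32(71.40146), np.float64(125.807690677605))
```

Measured tooth phase is about 24° (world, mod 36). Next I'll look at the drive from above.

>>> move_arm(dp=[[6,-55,5],[6,-55,5],[6,-55,5],[6,-55,5],[6,-55,5],[0,0,0],[0,0,0]], rotation=[[0,0,0],[0,0,0],[0,0,0],[0,0,0],[0,0,0],[0,0,0],[0,0,0]], hand=[0,0,0,0,0,0,0])

```text
clock: 7.05
eef_pos: [554.4, -34.2, 232.8]
eef_rot: [3.142, -0.0, 2.195]
wrist_force: [0.3, -0.5, -0.8]
finger_gap: 17.8
finger_force: 25.0
```

Run:
```python
from h import *
np.set_printoptions(precision=2,suppress=True)
w=V("wrist"); st=manip.read_state(); print(st["eef_pos"],st["eef_rot"])
print(w.pix((527,13,52)))
# rectified top-down at z=44, 0.5 mm/px, image up=+x, left=+y
X0,Y0=400,-110
xs=np.arange(650,400,-.5); ys=np.arange(140,-110,-.5)
M=np.array([[w.pix((x,y,44)) for y in ys] for x in xs],np.float32)
r=cv2.remap(w.im,M[...,0],M[...,1],cv2.INTER_LINEAR)
np.save("rect.npy",M); cv2.imwrite("pics/w4.png",w.im); cv2.imwrite("pics/w4r.png",r)
```

```text
[554.44 -33.68 232.83] [-3.14 -0.    2.2 ]
(np.float64(325.9068212115689), np.float64(133.47858745635784))
```

View pics/w4r.png

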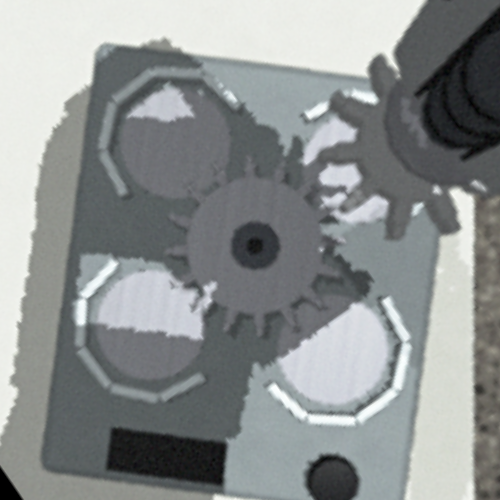

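The rectified drive view shows the gear bore at (256,246), pads at TL (174,133), BL (152,320) and BR (335,350), and the fourth pad behind the held spindle. The box is turned about -7°.

Run:
```python
from h import *
np.set_printoptions(precision=1,suppress=True)
w=V("wrist"); t=V("top"); M=np.load("rect.npy")
P=lambda u,v,z:w.at(*M[int(v),int(u)],z)
g=P(256,246,52); print("gear",g, "tri",tri((w,*M[246,256]),(t,386,220.8)))
for n,u,v in(("TL",174,133),("BL",152,322),("BR",335,350)):
    X=P(u,v,36); d=X-g; print(n,X,np.hypot(*d[:2]),np.degrees(np.arctan2(d[1],d[0])))
# fence circle fit (inner edge vertices), z=44
F={"TL":[(127,195),(103,150),(118,103),(167,72),(208,76),(238,107)],"BL":[(114,262),(80,303),(80,347),(108,383),(155,399),(203,378)],"BR":[(388,300),(408,345),(398,390),(358,420),(308,421),(272,390)]}
from scipy.optimize import least_squares
for n,L in F.items():
    Q=np.array([P(u,v,44)[:2] for u,v in L])
    s=least_squares(lambda p:np.hypot(*(Q-p[:2]).T)-p[2],[*Q.mean(0),33]).x; d=s[:2]-g[:2]
    print(n,s,np.hypot(*d),np.degrees(np.arctan2(d[1],d[0])))
for a,b in(((98,48),(45,465)),((447,240),(410,497)),((390,80),(98,45))):
    d=P(*a,36)-P(*b,36); print(np.degrees(np.arctan2(d[1],d[0])))
# gear teeth phase: ring r=42
gr=cv2.cvtColor(w.im,cv2.COLOR_BGR2GRAY)
```

```text
gear [526.7  12.7  52. ] tri [527.7  12.3  40. ]
TL [584.9  54.3  36. ] 71.53456274094881 35.56977717446815
BL [488.3  65.4  36. ] 65.22851111014478 126.03785568219925
BR [474.1 -28.1  36. ] 66.52429570643471 -142.21909089077104
TL [578.4  52.3  36.1] 65.1678594005045 37.488376088294885
BL [487.4  64.8  36.9] 65.292616928104 126.97667439304472
BR [474.5 -26.8  37. ] 65.43868766605598 -142.9210850786247
-7.181770952186474
-8.129879488863454
-96.77240867295093
```

```bash
cat >> h.py <<'E'
def fit(w,p,yaw,h=42.5,span=80,rs=(26.5,27.5,28.5)):
    """fit centre offset (along tool x, lateral) and tooth phase of pinion"""
    g=cv2.GaussianBlur(cv2.cvtColor(w.im,cv2.COLOR_BGR2GRAY),(3,3),0).astype(np.float32)
    yr=np.radians(yaw); ex=np.array([np.cos(yr),np.sin(yr)]); ey=np.array([-ex[1],ex[0]])
    a=np.arange(yaw-span,yaw+span,1.0); res=[]
    for k in np.arange(-2,6.1,.5):
      for l in np.arange(-3,3.1,.5):
        P=[]
        for r in rs:
            ar=np.radians(a); q=p[:2]+k*ex+l*ey
            X=np.c_[q[0]+r*np.cos(ar),q[1]+r*np.sin(ar),np.full(len(a),p[2]-h)]
            uv=np.array([w.pix(x) for x in X],np.float32)
            P.append(cv2.remap(g,uv[:,0].copy(),uv[:,1].copy(),cv2.INTER_LINEAR).ravel())
        P=np.array(P)
        for ph in np.arange(0,36,1.):
            d=abs((a-ph+18)%36-18); m=d<3.2; b=(d>5.5)
            res.append((P[:,b].mean()-P[:,m].mean()-.5*P[:,m].std()-.5*P[:,b].std(),k,l,ph))
    res.sort(reverse=True); return res[:6]
E
python3 - <<'E'
from h import *
w=V("wrist"); w.im=cv2.imread("pics/w3.png"); p=np.array([524.3,241.31,207.64]); yaw=125.85
T=np.eye(4);T[:3,:3]=Ro.from_euler("xyz",[np.pi,0,np.radians(yaw)]).as_matrix();T[:3,3]=p
M=T@np.array(w.c["mount"]);w.Rc=M[:3,:3];w.o=M[:3,3]
for h in(42.5,45): print(h,[tuple(float(x) for x in r) for r in fit(w,p,yaw,h)])
E
```

```text
42.5 [(74.283447265625, 2.5, 0.5, 24.0), (72.73743438720703, 2.0, 0.5, 24.0), (71.73705291748047, 2.5, 1.0, 23.0), (71.00608825683594, 3.0, 0.5, 24.0), (70.35862731933594, 2.0, 1.0, 23.0), (70.09603118896484, 2.5, 0.0, 25.0)]
45 [(79.16519165039062, 2.0, 0.5, 24.0), (77.47679138183594, 1.5, 0.5, 24.0), (77.054443359375, 2.0, 1.0, 23.0), (75.89763641357422, 2.5, 0.5, 24.0), (75.86656951904297, 1.5, 1.0, 23.0), (75.227783203125, 2.0, 0.0, 25.0)]
```

Tooth phase is 24°, and the spindle axis sits about 2.3 mm off the TCP along tool x. I'll put A at S4, the station at -52.5°, which needs a tooth at 19.5° mod 36, so I turn -4.5°.

>>> move_arm(dp=[[13.8,-7.5,0],[0,0,-40],[0,0,-40],[0,0,-28],[0,0,0],[0,0,0]], rotation=[[0,0,-0.078],[0,0,0],[0,0,0],[0,0,0],[0,0,0],[0,0,0]], hand=[0,0,0,0,0,0])

```text
clock: 8.0
eef_pos: [569.0, -41.8, 126.4]
eef_rot: [3.14, 0.001, 2.118]
wrist_force: [-0.8, -0.0, -1.4]
finger_gap: 17.4
finger_force: 25.0
```

Run:
```python
from h import *
w=V("wrist"); st=manip.read_state(); print(st["eef_pos"],st["eef_rot"]); p=st["eef_pos"]
yaw=st["eef_rot"][2]
u,v=w.pix(p-[0,0,42]); c=w.im[int(v)-110:int(v)+60,int(u)-110:int(u)+110]
cv2.imwrite("pics/w5.png",cv2.resize(c,None,fx=3,fy=3,interpolation=cv2.INTER_CUBIC)); print(u,v)
```

```text
[569.06823102 -41.81393652 126.56467769] [3.13978468e+00 1.46635493e-03 2.11829021e+00]
321.2336930588762 213.55165536001417
```

View pics/w5.png

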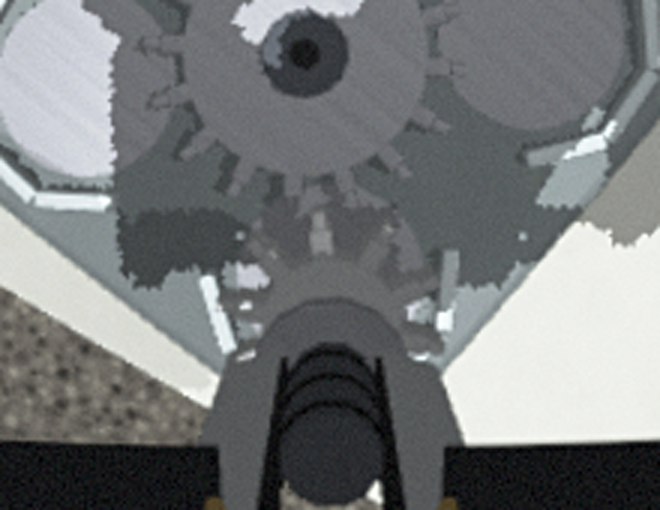

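The crop shows the pinion above S4 with a lit tooth at about (318,235), pointing at the gear bore (305,52). I'll descend gently and watch the force.

>>> move_arm(dp=[[-0.5,0.2,-8],[0,0,-6],[0,0,-3],[0,0,-3],[0,0,-2],[0,0,0]], rotation=[[0,0,0],[0,0,0],[0,0,0],[0,0,0],[0,0,0],[0,0,0]], hand=[0,0,0,0,0,0])

```text
clock: 8.8
eef_pos: [567.8, -41.9, 102.9]
eef_rot: [-3.141, -0.0, 2.118]
wrist_force: [0.0, 0.0, -2.3]
finger_gap: 17.7
finger_force: 25.0
```

>>> move_arm(dp=[[0,0,-3],[0,0,-3],[0,0,-3],[0,0,-1.5],[0,0,0],[0,0,0]], rotation=[[0,0,0],[0,0,0],[0,0,0],[0,0,0],[0,0,0],[0,0,0]], hand=[0,0,0,0,0,0])

```text
clock: 9.55
eef_pos: [567.9, -41.9, 92.4]
eef_rot: [3.142, 0.0, 2.118]
wrist_force: [-0.6, 0.3, -2.0]
finger_gap: 17.5
finger_force: 25.0
```

>>> move_arm(dp=[[0,0,-1],[0,0,-1],[0,0,0]], rotation=[[0,0,0],[0,0,0],[0,0,0]], hand=[0,0,0])

```text
clock: 9.93
eef_pos: [568.2, -42.0, 92.4]
eef_rot: [3.141, 0.001, 2.118]
wrist_force: [-7.1, 0.8, 19.0]
finger_gap: 17.7
finger_force: 25.0
```

Seated: contact at z 92.4 matches the deck height. Release and retreat.

>>> move_arm(dp=[[0,0,1.5],[0,0,0],[0,0,0],[0,0,0],[0,0,40],[0,0,40],[0,0,40],[-27,52,0],[-27,52,0],[0,0,0]], rotation=[[0,0,0],[0,0,0],[0,0,0],[0,0,0],[0,0,0],[0,0,0],[0,0,0],[0,0,0.039],[0,0,0.039],[0,0,0]], hand=[0,0.6,0.6,0.6,0.6,0.6,0.6,0.6,0.6,0.6])

```text
clock: 11.18
eef_pos: [512.7, 64.7, 212.3]
eef_rot: [3.141, 0.0, 2.2]
wrist_force: [1.0, 0.1, 0.2]
finger_gap: 56.2
finger_force: 0.0
```

Run:
```python
from h import *
np.set_printoptions(precision=1,suppress=True)
t=V("top"); s=V("side"); w=V("wrist")
print(manip.read_state()["eef_pos"])
a=cv2.resize(t.im[170:290,330:440],None,fx=3.6,fy=3.6,interpolation=cv2.INTER_CUBIC)
b=cv2.resize(s.im[130:230,290:430],None,fx=2.9,fy=2.9,interpolation=cv2.INTER_CUBIC)
o=np.zeros((440,810,3),np.uint8); o[:a.shape[0],:a.shape[1]]=a; o[:b.shape[0],400:400+b.shape[1]]=b[:, :406]
cv2.imwrite("pics/c2.png",o[:,:800])
print(t.pix((566.9,-39.7,130)),s.pix((566.9,-39.7,130)))
```

```text
[514.2  61.7 212. ]
(np.float64(417.72113721434937), np.float64(203.02215617548464)) (np.float64(351.1334303660917), np.float64(134.19213319813872))
```

View pics/c2.png

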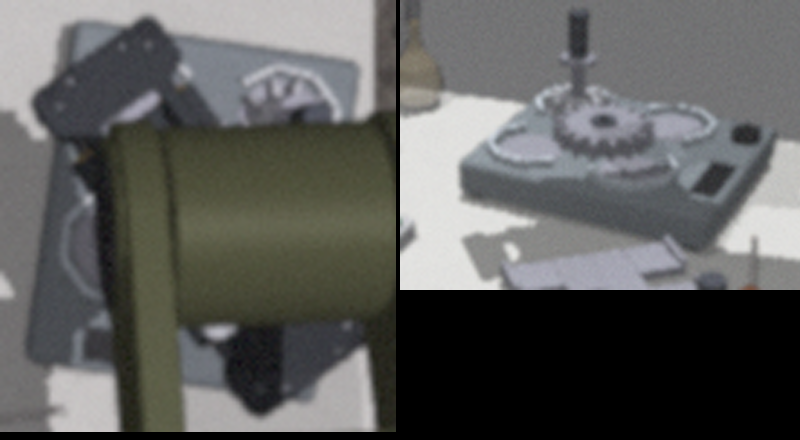

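A stands upright and flat in its station, visible in the side crop. Now B.

>>> move_arm(dp=[[-14.1,52.4,0],[-14.1,52.4,0],[-14.1,52.4,0],[-14.1,52.4,0],[-14.1,52.4,0],[-14.1,52.4,0],[0,0,-46],[0,0,-45],[0,0,-45],[0,0,0]], rotation=[[0,0,0],[0,0,0],[0,0,0],[0,0,0],[0,0,0],[0,0,0],[0,0,0],[0,0,0],[0,0,0],[0,0,0]], hand=[0.6,0.6,0.6,0.6,0.6,0.6,0.6,0.6,0.6,0.6])

```text
clock: 12.58
eef_pos: [428.8, 374.8, 73.0]
eef_rot: [-3.135, 0.0, 2.194]
wrist_force: [0.0, 0.4, 0.7]
finger_gap: 56.6
finger_force: 0.0
```

>>> move_arm(dp=[[0,0,0],[0,0,0],[0,0,0],[0,0,0],[0,0,0],[0,0,0],[0,0,6],[0,0,6]], rotation=[[0,0,0],[0,0,0],[0,0,0],[0,0,0],[0,0,0],[0,0,0],[0,0,0],[0,0,0]], hand=[0,0,0,0,0,0,0,0])

```text
clock: 13.58
eef_pos: [429.1, 376.5, 88.1]
eef_rot: [-3.141, 0.0, 2.196]
wrist_force: [-0.1, -0.9, -1.6]
finger_gap: 17.3
finger_force: 25.0
```

>>> move_arm(dp=[[0,0,0],[19,13.7,0],[19,13.7,0],[19,13.7,0],[0,0,0],[0,0,40],[0,0,40],[0,0,40],[9,-45,0],[9,-45,0]], rotation=[[0,0,0],[0,0,0],[0,0,0],[0,0,0],[0,0,0],[0,0,0],[0,0,0],[0,0,0],[0,0,0],[0,0,0]], hand=[0,0,0,0,0,0,0,0,0,0])

```text
clock: 14.82
eef_pos: [503.5, 326.4, 208.0]
eef_rot: [-3.142, 0.0, 2.197]
wrist_force: [0.4, 0.1, -1.9]
finger_gap: 17.4
finger_force: 25.0
```

>>> move_arm(dp=[[10,-44,0],[10,-44,0],[0,0,0],[0,0,0],[0,0,0]], rotation=[[0,0,0],[0,0,0],[0,0,0],[0,0,0],[0,0,0]], hand=[0,0,0,0,0])

```text
clock: 15.45
eef_pos: [523.8, 240.5, 207.8]
eef_rot: [-3.141, -0.0, 2.197]
wrist_force: [-0.7, 0.2, -1.2]
finger_gap: 17.3
finger_force: 25.0
```

Run:
```python
from h import *
w=V("wrist"); st=manip.read_state(); p=st["eef_pos"]; yaw=np.degrees(st["eef_rot"][2]); print(p,yaw,st["finger_gap"])
cv2.imwrite("pics/w6.png",w.im)
for h in(42.5,45): print(h,[tuple(round(float(x),1) for x in r) for r in fit(w,p,yaw,h)])
print(phase(dbg=True))
```

```text
[523.79029399 240.53596626 207.77960024] 125.88478820933086 17.628130877392348
42.5 [(74.7, 0.0, 0.5, 29.0), (73.2, 0.0, 1.0, 28.0), (73.1, 0.0, 1.0, 29.0), (73.0, -0.5, 0.5, 29.0), (71.9, -0.5, 1.0, 29.0), (71.9, 0.0, 0.5, 30.0)]
45 [(78.7, -0.5, 0.5, 29.0), (77.4, -1.0, 0.5, 29.0), (77.1, -0.5, 1.0, 28.0), (76.8, -0.5, 1.0, 29.0), (76.5, -1.0, 1.0, 28.0), (76.2, -1.0, 1.0, 29.0)]
[[55, 212], [58, 194], [61, 120], [64, 106], [67, 94], [70, 99], [73, 181], [76, 216], [79, 213], [82, 212], [85, 212], [88, 213], [91, 213], [94, 215], [97, 136], [100, 92], [103, 74], [106, 119], [109, 212], [112, 210], [115, 153], [118, 177], [121, 215], [124, 215], [127, 213], [130, 215], [133, 163], [136, 92], [139, 101], [142, 181], [145, 216], [148, 210], [151, 185], [154, 184], [157, 183], [160, 184], [163, 187], [166, 150], [169, 75], [172, 78], [175, 90], [178, 121], [181, 182], [184, 185], [187, 185], [190, 185], [193, 184]]
(np.float64(30.0), np.float32(94.06354), np.float64(125.87785323139195))
```

B has phase 29° and no offset. I'll put it at S1 (579,53) with a +8.5° turn.

>>> move_arm(dp=[[13.9,-46.8,0],[13.9,-46.8,0],[13.9,-46.8,0],[13.9,-46.8,0],[0,0,0],[0,0,-40],[0,0,-40],[0,0,-13],[0,0,0],[0,0,0]], rotation=[[0,0,0.037],[0,0,0.037],[0,0,0.037],[0,0,0.037],[0,0,0],[0,0,0],[0,0,0],[0,0,0],[0,0,0],[0,0,0]], hand=[0,0,0,0,0,0,0,0,0,0])

```text
clock: 16.8
eef_pos: [580.6, 52.8, 116.6]
eef_rot: [3.14, 0.002, 2.344]
wrist_force: [-0.2, 0.4, -0.8]
finger_gap: 17.5
finger_force: 25.0
```

>>> move_arm(dp=[[0,0,-4],[0,0,-3],[0,0,-3],[0,0,-3],[0,0,0]], rotation=[[0,0,0],[0,0,0],[0,0,0],[0,0,0],[0,0,0]], hand=[0,0,0,0,0])

```text
clock: 17.42
eef_pos: [579.7, 52.4, 101.6]
eef_rot: [-3.141, -0.0, 2.344]
wrist_force: [0.3, -0.5, -2.1]
finger_gap: 17.4
finger_force: 25.0
```

>>> move_arm(dp=[[0,0,-3],[0,0,-3],[0,0,-2],[0,0,-1],[0,0,-1],[0,0,0]], rotation=[[0,0,0],[0,0,0],[0,0,0],[0,0,0],[0,0,0],[0,0,0]], hand=[0,0,0,0,0,0])

```text
clock: 18.18
eef_pos: [580.0, 52.4, 92.5]
eef_rot: [3.141, 0.0, 2.344]
wrist_force: [-2.0, -0.1, 5.1]
finger_gap: 17.3
finger_force: 25.0
```

>>> move_arm(dp=[[0,0,0.5],[0,0,0],[0,0,0],[0,0,0],[0,0,40],[0,0,40],[0,0,40],[-29.8,40.1,0],[-29.8,40.1,0],[-29.8,40.1,0]], rotation=[[0,0,0],[0,0,0],[0,0,0],[0,0,0],[0,0,0],[0,0,0],[0,0,0],[0,0,-0.049],[0,0,-0.049],[0,0,-0.05]], hand=[0,0.6,0.6,0.6,0.6,0.6,0.6,0.6,0.6,0.6])

```text
clock: 19.42
eef_pos: [489.4, 173.8, 212.5]
eef_rot: [3.141, 0.0, 2.194]
wrist_force: [0.5, 0.4, -0.1]
finger_gap: 56.7
finger_force: 0.0
```

>>> move_arm(dp=[[-29.8,40.1,0],[-29.8,40.1,0],[-29.8,40.1,0],[-29.4,39.6,0],[0,0,0],[0,0,0]], rotation=[[0,0,0],[0,0,0],[0,0,0],[0,0,0],[0,0,0],[0,0,0]], hand=[0.6,0.6,0.6,0.6,0.6,0.6])

```text
clock: 20.18
eef_pos: [371.9, 332.4, 212.5]
eef_rot: [3.142, 0.0, 2.196]
wrist_force: [0.1, 1.0, -0.9]
finger_gap: 56.6
finger_force: 0.0
```

>>> move_arm(dp=[[-0.3,0.6,-46],[0,0,-45],[0,0,-45],[0,0,0],[0,0,0],[0,0,0],[0,0,0],[0,0,0],[0,0,0],[0,0,0]], rotation=[[0,0,0],[0,0,0],[0,0,0],[0,0,0],[0,0,0],[0,0,0],[0,0,0],[0,0,0],[0,0,0],[0,0,0]], hand=[0.6,0.6,0.6,0.6,0,0,0,0,0,0])

```text
clock: 21.42
eef_pos: [371.4, 333.4, 76.9]
eef_rot: [3.141, 0.0, 2.196]
wrist_force: [-1.7, -0.6, 6.3]
finger_gap: 17.4
finger_force: 25.0
```

>>> move_arm(dp=[[0,0,0],[0,0,6],[0,0,6],[0,0,0],[-19,-13.7,0],[-19,-13.7,0],[-19,-13.7,0],[0,0,0]], rotation=[[0,0,0],[0,0,0],[0,0,0],[0,0,0],[0,0,0],[0,0,0],[0,0,0],[0,0,0]], hand=[0,0,0,0,0,0,0,0])

```text
clock: 22.42
eef_pos: [313.7, 291.8, 88.5]
eef_rot: [-3.141, 0.0, 2.196]
wrist_force: [0.2, 0.7, -2.1]
finger_gap: 17.5
finger_force: 25.0
```

>>> move_arm(dp=[[0,0,40],[0,0,40],[0,0,40],[52.5,-12.7,0],[52.5,-12.7,0],[52.5,-12.7,0],[52.5,-12.7,0],[0,0,0],[0,0,0],[0,0,0]], rotation=[[0,0,0],[0,0,0],[0,0,0],[0,0,0],[0,0,0],[0,0,0],[0,0,0],[0,0,0],[0,0,0],[0,0,0]], hand=[0,0,0,0,0,0,0,0,0,0])

```text
clock: 23.68
eef_pos: [523.7, 241.9, 208.7]
eef_rot: [3.141, 0.0, 2.197]
wrist_force: [0.1, -0.6, -0.7]
finger_gap: 17.7
finger_force: 25.0
```

Run:
```python
from h import *
w=V("wrist"); st=manip.read_state(); p=st["eef_pos"]; yaw=np.degrees(st["eef_rot"][2]); print(p,yaw,st["finger_gap"])
cv2.imwrite("pics/w7.png",w.im)
for h in(42.5,45): print(h,[tuple(round(float(x),1) for x in r) for r in fit(w,p,yaw,h)])
print(phase(dbg=True))
```

```text
[523.75540524 241.91617001 208.87678126] 125.86558468845075 17.66121550071708
42.5 [(69.5, 1.0, 0.5, 18.0), (68.9, 0.5, 0.5, 18.0), (66.7, 1.0, 0.0, 19.0), (66.7, 0.5, 0.0, 19.0), (66.0, 1.0, 1.0, 17.0), (65.3, 0.5, 0.5, 19.0)]
45 [(74.5, 0.5, 0.5, 18.0), (73.9, 0.0, 0.5, 18.0), (72.0, 0.5, 0.0, 19.0), (72.0, 0.0, 0.0, 19.0), (70.9, 0.5, 1.0, 17.0), (70.3, 1.0, 0.5, 18.0)]
[[55, 96], [58, 94], [61, 95], [64, 178], [67, 217], [70, 215], [73, 213], [76, 214], [79, 213], [82, 215], [85, 193], [88, 94], [91, 84], [94, 71], [97, 142], [100, 210], [103, 184], [106, 211], [109, 214], [112, 213], [115, 212], [118, 213], [121, 190], [124, 115], [127, 105], [130, 154], [133, 211], [136, 215], [139, 214], [142, 213], [145, 214], [148, 212], [151, 192], [154, 132], [157, 70], [160, 85], [163, 88], [166, 149], [169, 187], [172, 185], [175, 184], [178, 184], [181, 185], [184, 187], [187, 157], [190, 82], [193, 75]]
(np.float64(18.0), np.float32(97.207184), np.float64(125.86317749439934))
```

C has phase 18.3°, so S2 (486.5,65) needs only +1.2°.

>>> move_arm(dp=[[-9.1,-44.3,0],[-9.1,-44.3,0],[-9.1,-44.3,0],[-9.1,-44.3,0],[0,0,0],[0,0,-40],[0,0,-40],[0,0,-13],[0,0,0],[0,0,0]], rotation=[[0,0,0.02],[0,0,0],[0,0,0],[0,0,0],[0,0,0],[0,0,0],[0,0,0],[0,0,0],[0,0,0],[0,0,0]], hand=[0,0,0,0,0,0,0,0,0,0])

```text
clock: 25.02
eef_pos: [488.7, 64.5, 117.0]
eef_rot: [3.14, 0.001, 2.216]
wrist_force: [-0.1, -0.3, -1.4]
finger_gap: 17.6
finger_force: 25.0
```

>>> move_arm(dp=[[0,0,-4],[0,0,-3],[0,0,-3],[0,0,-3],[0,0,0]], rotation=[[0,0,0],[0,0,0],[0,0,0],[0,0,0],[0,0,0]], hand=[0,0,0,0,0])

```text
clock: 25.65
eef_pos: [487.8, 64.1, 102.2]
eef_rot: [-3.141, -0.0, 2.216]
wrist_force: [-0.1, 0.6, -1.2]
finger_gap: 17.6
finger_force: 25.0
```

>>> move_arm(dp=[[0,0,-3],[0,0,-3],[0,0,-2],[0,0,-1],[0,0,-1],[0,0,0]], rotation=[[0,0,0],[0,0,0],[0,0,0],[0,0,0],[0,0,0],[0,0,0]], hand=[0,0,0,0,0,0])

```text
clock: 26.4
eef_pos: [488.1, 64.1, 92.9]
eef_rot: [3.141, 0.0, 2.216]
wrist_force: [-1.6, -0.7, 4.3]
finger_gap: 17.7
finger_force: 25.0
```

>>> move_arm(dp=[[0,0,0.5],[0,0,0],[0,0,0],[0,0,0],[0,0,40],[0,0,40],[0,0,40],[40,30,0],[40,30,0],[40,30,0]], rotation=[[0,0,0],[0,0,0],[0,0,0],[0,0,0],[0,0,0],[0,0,0],[0,0,0],[0,0,0],[0,0,0],[0,0,0]], hand=[0,0.6,0.6,0.6,0.6,0.6,0.6,0.6,0.6,0.6])

```text
clock: 27.65
eef_pos: [609.1, 155.1, 213.0]
eef_rot: [3.141, 0.0, 2.216]
wrist_force: [0.6, -1.0, 0.5]
finger_gap: 56.5
finger_force: 0.0
```

>>> move_arm(dp=[[40,0,0],[0,0,0],[0,0,0]], rotation=[[0,0,0],[0,0,0],[0,0,0]], hand=[0.6,0.6,0.6])

```text
clock: 28.02
eef_pos: [647.5, 154.0, 212.7]
eef_rot: [-3.141, -0.0, 2.216]
wrist_force: [0.2, -0.7, 1.0]
finger_gap: 56.4
finger_force: 0.0
```

Run:
```python
from h import *
np.set_printoptions(precision=1,suppress=True)
w=V("wrist"); t=V("top"); s=V("side"); st=manip.read_state(); print(st["eef_pos"],st["eef_rot"],w.pix((675,191,16)),s.pix((675,191,16)))
cv2.imwrite("pics/w8.png",w.im)
a=w.im[:, 100:560]; b=cv2.resize(s.im[120:230,240:400],None,fx=2.1,fy=2.1,interpolation=cv2.INTER_CUBIC)
c=cv2.resize(t.im[90:240,280:440],None,fx=2.1,fy=1.1)
o=np.zeros((400,800,3),np.uint8); o[:,:460]=a; o[:231,464:800]=b; o[235:400,464:800]=c
cv2.imwrite("pics/c3.png",o); cv2.imwrite("pics/t3.png",t.im)
```

```text
[647.4 154.1 213.6] [3.1 0.  2.2] (np.float64(357.275136902693), np.float64(166.94814651245593)) (np.float64(277.3952757178371), np.float64(207.72764873644547))
```

View pics/c3.png

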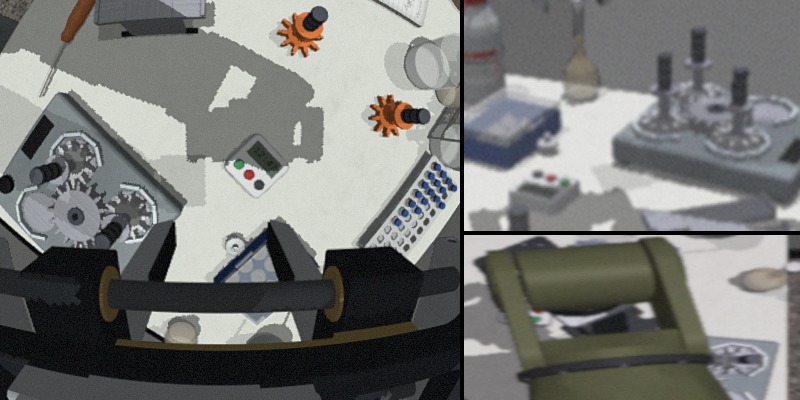

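All three spindles stand seated on the drive. The timer is at wrist pixel (357,165), display on the upper-right side and buttons lower-left. I'll enlarge it to measure.

Run:
```python
from h import *
im=cv2.imread("pics/w8.png")
cv2.imwrite("pics/w8c.png",cv2.resize(im[115:215,307:407],None,fx=6,fy=6,interpolation=cv2.INTER_CUBIC))
```

```text
(no output)
```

View pics/w8c.png

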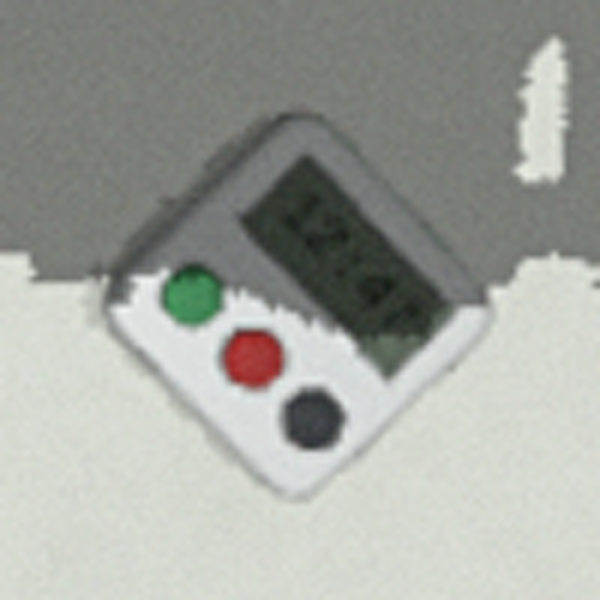

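Timer face corners in the crop are left (105,300), top (297,108), right (495,310) and bottom (297,500). The top (display) edge faces the upper right.

Run:
```python
from h import *
np.set_printoptions(precision=1,suppress=True)
w=V("wrist"); s=V("side")
st=manip.read_state()
Q={k:w.at(x/6+307,y/6+115,z) for k,x,y,z in(("L",105,300,16),("T",297,108,16),("R",495,310,16),("B",297,500,16),("green",193,293,19),("red",252,358,19),("black",314,420,19))}
for k,v in Q.items(): print(k,v)
print("centre",np.mean([Q[k] for k in"LTRB"],0))
for a,b in(("T","L"),("R","B"),("green","black"),("L","B"),("T","R")):
    d=Q[a]-Q[b]; print(a,b,np.linalg.norm(d),np.degrees(np.arctan2(d[1],d[0])))
# height: red button in the side view
hsv=cv2.cvtColor(s.im,cv2.COLOR_BGR2HSV); u0,v0=map(int,s.pix(Q["red"])); 
m=(((hsv[...,0]<10)|(hsv[...,0]>170))&(hsv[...,1]>120)); ys,xs=np.nonzero(m[v0-12:v0+12,u0-15:u0+15]); print(len(xs))
if len(xs): print("tri red",tri((w,252/6+307,358/6+115),(s,xs.mean()+u0-15,ys.mean()+v0-12)))
```

```text
L [641.7 168.5  16. ]
T [648.9 223.6  16. ]
R [707.5 216.2  16. ]
B [699.4 159.2  16. ]
green [654.8 180.8  19. ]
red [672.6 177.5  19. ]
black [690.9 175.   19. ]
centre [674.3 191.9  16. ]
T L 55.49858805907257 82.55023899102046
R B 57.61165237820354 81.93527716146562
green black 36.53737564330335 170.96830500000092
L B 58.444648178594626 170.80105411767934
T R 59.036653491189035 172.86639880372473
0
```

Timer centre is (674,192) with its top edge towards 82°. I'll turn the tool so its closing axis follows the timer's sides, tilt it 25°, and approach.

>>> move_arm(dp=[[13,19,0],[13.5,19,0],[0,0,0],[0,0,0],[0,0,0],[0,0,-20],[0,0,-20],[0,0,-20],[0,0,0],[0,0,0]], rotation=[[0,0,-0.158],[0,0,-0.158],[0,0,-0.158],[0,0,-0.158],[0,0,-0.156],[-0.144,0.02,0],[-0.144,0.02,0],[-0.144,0.02,0],[0,0,0],[0,0,0]], hand=[0.9,0.9,0.9,0.9,0.9,0.9,0.9,0.9,0.9,0.9], newtons=30)

```text
clock: 29.52
eef_pos: [674.8, 191.9, 154.3]
eef_rot: [3.138, 0.433, 1.426]
wrist_force: [0.4, 0.5, 0.4]
finger_gap: 84.7
finger_force: 0.0
```

Run:
```python
from h import *
np.set_printoptions(precision=2,suppress=True)
st=manip.read_state(); print(st["eef_pos"],st["joints"],st["finger_gap"]); print(Ro.from_euler("xyz",st["eef_rot"]).as_matrix())
w=V("wrist"); cv2.imwrite("pics/w9.png",w.im); print(w.pix((674.3,191.9,16)))
hsv=cv2.cvtColor(w.im,cv2.COLOR_BGR2HSV)
for n,X,lo,hi in(("green",(654.8,180.8,19),45,85),("red",(672.6,177.5,19),170,10)):
    u,v=map(int,w.pix(X)); H=hsv[...,0]; m=((H>lo)&(H<hi) if lo<hi else (H>lo)|(H<hi))&(hsv[...,1]>110)&(hsv[...,2]>60)
    y0,x0=max(v-40,0),max(u-40,0); ys,xs=np.nonzero(m[y0:v+40,x0:u+40]); 
    print(n,(u,v),len(xs), (w.at(xs.mean()+x0,ys.mean()+y0,19)) if len(xs) else "")
```

```text
[674.82 191.9  154.31] [ 0.37  0.84  0.87 -0.38  1.64  0.52] 84.66186499695444
[[ 0.13  0.99 -0.06]
 [ 0.9  -0.14 -0.42]
 [-0.42  0.   -0.91]]
(np.float64(319.69653376561274), np.float64(131.59072839323352))
green (301, 145) 90 [654.43 181.01  19.  ]
red (320, 145) 99 [672.21 178.27  19.  ]
```

>>> move_arm(dp=[[-0.5,0,-45],[0,0,-45],[0,0,-40],[0,0,-10],[0,0,-8],[0,0,0],[0,0,0]], rotation=[[0,0,0],[0,0,0],[0,0,0],[0,0,0],[0,0,0],[0,0,0],[0,0,0]], hand=[0.9,0.9,0.9,0.9,0.9,0.9,0.9])

```text
clock: 30.45
eef_pos: [674.5, 192.4, 6.5]
eef_rot: [3.137, 0.435, 1.426]
wrist_force: [1.0, -0.6, -0.3]
finger_gap: 84.7
finger_force: 0.0
```

>>> move_arm(dp=[[0,0,0],[0,0,0],[0,0,0],[0,0,0],[0,0,0]], rotation=[[0,0,0],[0,0,0],[0,0,0],[0,0,0],[0,0,0]], hand=[0,0,0,0,0])

```text
clock: 31.08
eef_pos: [674.0, 192.2, 5.2]
eef_rot: [3.139, 0.436, 1.427]
wrist_force: [-0.7, 0.1, 2.4]
finger_gap: 61.7
finger_force: 30.0
```

Timer is gripped (61.7 mm). Lift it and yaw so that its top edge points away from the robot.

>>> move_arm(dp=[[0,0,30],[0,0,45],[0,0,45],[0,0,40],[0,0,0],[0,0,0],[0,0,0],[0,0,0],[0,0,0],[0,0,0]], rotation=[[0,0,0],[0,0,0],[0,0,-0.178],[0,0,-0.178],[0,0,-0.178],[0,0,-0.178],[0,0,-0.178],[0,0,-0.178],[0,0,-0.178],[0,0,-0.178]], hand=[0,0,0,0,0,0,0,0,0,0])

```text
clock: 32.33
eef_pos: [674.0, 192.1, 164.3]
eef_rot: [3.139, 0.437, -0.003]
wrist_force: [0.1, -0.6, -0.6]
finger_gap: 61.6
finger_force: 30.0
```

>>> move_arm(dp=[[0,0,0],[0,0,0],[0,0,0],[0,0,0],[0,0,0],[0,0,0],[0,0,0],[0,0,0],[0,0,0],[0,0,0]], rotation=[[0,-0.1745,0],[0,-0.1745,0],[0,-0.1745,0],[0,-0.1745,0],[0,-0.1745,0],[0,-0.1745,0],[0,-0.1745,0],[0,-0.1745,0],[0,-0.1745,0],[0,0,0]], hand=[0,0,0,0,0,0,0,0,0,0])

```text
clock: 33.58
eef_pos: [702.1, 157.7, 222.6]
eef_rot: [-3.114, -0.974, 0.036]
wrist_force: [-0.2, -0.1, -1.2]
finger_gap: 61.6
finger_force: 30.0
```

Run:
```python
from h import *
np.set_printoptions(precision=3,suppress=True)
st=manip.read_state(); print(st["eef_pos"],st["joints"],st["finger_gap"],st["wrist_force"]); R=Ro.from_euler("xyz",st["eef_rot"]).as_matrix(); print(R)
b=.436; G=np.array([[np.sin(b),0,np.cos(b)],[0,-1,0],[np.cos(b),0,-np.sin(b)]]); print("remaining",Ro.from_matrix(G@R.T).as_rotvec())
```

```text
[702.054 157.723 222.551] [ 0.215  0.301  1.773 -0.888  0.155  2.554] 61.60362813455769 [-0.164 -0.11  -1.19 ]
[[ 0.562  0.059  0.825]
 [ 0.02  -0.998  0.057]
 [ 0.827 -0.015 -0.562]]
remaining [-0.011 -0.161 -0.06 ]
```

The arm ran into its wrist singularity with j6 at its limit. I'll fit the arm's geometry from the logged joint/pose pairs so I can choose a reachable final tilt.

```bash
cat > kin.py <<'E'
from h import *
from scipy.optimize import least_squares
rx=lambda a:Ro.from_euler("x",a).as_matrix(); ry=lambda a:Ro.from_euler("y",a).as_matrix(); rz=lambda a:Ro.from_euler("z",a).as_matrix()
# links along local z; pitch about y; j4 roll about z; j6 roll about z ; q signs s4,s6
def fk(q,P,s4=1,s6=1):
    a,h,L2,L3,d,L6=P
    R=rz(q[0]); p=R@np.array([a,0,h]); R=R@ry(q[1]); p=p+R@[0,0,L2]; R=R@ry(q[2]); p=p+R@[d,0,L3]
    R=R@rz(s4*q[3])@ry(q[4]); p=p+R@[0,0,L6]; R=R@rz(s6*q[5])@rz(-np.pi/2); return p,R
D=[([1.26140969,.300479626,1.52161009,-4.67e-5,1.32068467,-.066585953],[132.156,533.606,204.869],[-3.1404,0,2.8988]),
   ([.37,.84,.87,-.38,1.64,.52],[674.82,191.9,154.31],[3.138,.433,1.426]),
   ([.215,.301,1.773,-.888,.155,2.554],[702.054,157.723,222.551],[-3.114,-.974,.036])]
st=manip.read_state(); D.append((st["joints"],st["eef_pos"],st["eef_rot"]))
def solve():
    best=None
    for s4 in(1,-1):
        for s6 in(1,-1):
            f=lambda P:np.concatenate([(fk(q,P,s4,s6)[0]-x) for q,x,_ in D])
            r=least_squares(f,[0,300,400,350,0,300])
            e=[Ro.from_matrix(fk(q,r.x,s4,s6)[1].T@Ro.from_euler("xyz",o).as_matrix()).magnitude() for q,_,o in D]
            c=r.cost+1e4*sum(e)
            if best is None or c<best[0]: best=(c,r.x,s4,s6,r.cost,e)
    return best
E
python3 - <<'E'
from kin import *
np.set_printoptions(precision=3,suppress=True)
print(solve())
E
```

```text
(np.float64(61511.29332378687), array([ 536.172, -886.723,  373.553, -243.977, -680.589,  -58.063]), -1, -1, np.float64(3916.077520956391), [3.008401205908911, 2.123436073634246, 0.3137451623655511, 0.31393913837434034])
```

```bash
sed -i 's/rz(-np.pi\/2); return/rz(np.pi\/2); return/' kin.py
python3 - <<'E'
from kin import *
np.set_printoptions(precision=3,suppress=True)
print(solve())
E
```

```text
(np.float64(1556.2227228371648), array([ 175.523, -138.307,  407.425,  221.235, -192.929,  164.482]), 1, 1, np.float64(1459.5259044650995), [3.52893539907692e-05, 0.009299025769449031, 0.00033536671376572976, 9.93338067219927e-16])
```

>>> move_arm(dp=[[-10,10,-10],[-9,10,-10],[0,0,-10],[0,0,0],[0,0,0]], rotation=[[0,0.17,0],[0,0.17,0],[0,0.17,0],[0,0.17,0],[0,0,0]], hand=[0,0,0,0,0])

```text
clock: 34.2
eef_pos: [694.4, 162.9, 199.2]
eef_rot: [-3.126, -0.422, 0.016]
wrist_force: [0.4, 0.1, -1.5]
finger_gap: 61.6
finger_force: 30.0
```

```bash
python3 -c "
from h import *
st=manip.read_state(); print([list(map(float,st[k])) for k in('joints','eef_pos','eef_rot')])" | tee -a log.txt
```

```text
[[0.20177168337480428, 0.44481383896325893, 1.3942131348810791, -0.07718862040745522, 0.8855869313607083, 1.788963141354901], [694.3995961434536, 162.9075705718638, 199.2404575538171], [-3.1255069095263392, -0.42214623611913393, 0.016375552740063304]]
```

>>> move_arm(dp=[[-40,0,0],[-40,0,0],[-40,0,0],[-40,0,20],[0,0,0],[0,0,0]], rotation=[[0,0.17,0],[0,0.17,0],[0,0.17,0],[0,0.17,0],[0,0,0],[0,0,0]], hand=[0,0,0,0,0,0])

```text
clock: 34.95
eef_pos: [534.3, 162.4, 218.2]
eef_rot: [-3.116, 0.252, 0.016]
wrist_force: [-0.2, 0.7, -0.6]
finger_gap: 61.9
finger_force: 30.0
```

```bash
python3 -c "
from h import *
st=manip.read_state(); print([list(map(float,st[k])) for k in('joints','eef_pos','eef_rot')])" | tee -a log.txt
```

```text
[[0.19560533095261226, 0.4594516959202177, 1.2933116149488053, 0.06982755518782487, 1.6322713234391815, 1.7497942947017762], [534.334646687196, 162.39711227809937, 218.19470075868608], [-3.1161547545428405, 0.25192177638661684, 0.01559142817314263]]
```

>>> move_arm(dp=[[0,0,40],[0,0,40],[0,0,40],[0,0,0],[0,0,0]], rotation=[[0.17,0,0],[0.17,0,0],[0,0,0],[0,0,0],[0,0,0]], hand=[0,0,0,0,0])

```text
clock: 35.58
eef_pos: [533.9, 162.3, 337.9]
eef_rot: [-2.766, 0.236, 0.101]
wrist_force: [0.0, -0.7, -1.5]
finger_gap: 61.7
finger_force: 30.0
```

```bash
python3 -c "
from h import *
st=manip.read_state(); print([list(map(float,st[k])) for k in('joints','eef_pos','eef_rot')])" | tee -a log.txt
cat > k2.py <<'E'
import json
from kin import *
D=D[:3]+[tuple(map(np.array,json.loads(l))) for l in open("log.txt")]
def fk2(q,P):
    a,h,b,L2,d,L3,L6,y0,e=P
    R=rz(q[0]); p=R@np.array([a,y0,h]); R=R@ry(q[1]); p=p+R@[b,0,L2]; R=R@ry(q[2]); p=p+R@[d,0,L3]
    R=R@rz(q[3])@ry(q[4]); p=p+R@[e,0,L6]; return p,R@rz(q[5]+np.pi/2)
r=least_squares(lambda P:np.concatenate([fk2(q,P)[0]-x for q,x,_ in D]+[1e-3*(np.array(P)-[0,300,0,400,0,350,300,0,0])]),[0,300,0,400,0,350,300,0,0]); P=r.x
E
python3 - <<'E'
from k2 import *
np.set_printoptions(precision=3,suppress=True)
print(P,r.cost); print([float(np.linalg.norm(fk2(q,P)[0]-x).round(2)) for q,x,_ in D])
E
```

```text
[[0.05458950631485241, 0.3794286899822468, 1.1725619239063114, 0.3767372163773375, 1.8245998533496428, 1.621516966906227], [533.8863158556394, 162.34587397323912, 337.923482886606], [-2.766261051626894, 0.23578530743361203, 0.10099982794742535]]
[ -7.075 225.452   4.283 423.75   41.827 450.306 271.597  36.274  -0.715] 0.9329332413619209
[0.34, 0.89, 0.3, 0.43, 0.74, 0.36]
```

The kinematic model fits to under 1 mm. Next: which final poses are reachable for which tilt.

```bash
cat >> k2.py <<'E'
lo=np.array([-3.03,-.79,.23,-1.04,0,-2.55])+.04; hi=np.array([3.03,2.21,2.52,4.18,3.07,2.55])-.04
def ik(x,R,q0):
    f=lambda q:np.r_[(fk2(q,P)[0]-x)/100,Ro.from_matrix(fk2(q,P)[1]@R.T).as_rotvec()]
    s=least_squares(f,np.clip(q0,lo+1e-3,hi-1e-3),bounds=(lo,hi)); return s.x,np.sqrt(2*s.cost)
def Rfin(b,flip=1):
    return np.array([[flip*np.sin(b),0,np.cos(b)],[0,-flip,0],[flip*np.cos(b),0,-np.sin(b)]])
E
python3 - <<'E'
from k2 import *
np.set_printoptions(precision=2,suppress=True)
for b in(25,40,50):
  for fl in(1,-1):
   for x in(500,600,680):
    for q0 in([.3,.8,1.2,0,.5,1.5*fl],[.3,.8,1.2,3.1,.5,-1.5*fl]):
      q,e=ik(np.array([x,190,33]),Rfin(np.radians(b),fl),q0)
      if e<.01: print(b,fl,x,q)
E
```

```text
25 1 500 [ 0.53  0.53  2.29  3.78  0.86 -1.78]
25 1 600 [ 0.4   0.61  2.08  3.7   0.73 -1.83]
25 1 680 [ 0.34  0.69  1.89  3.69  0.61 -1.88]
25 -1 500 [0.53 0.53 2.29 3.78 0.86 1.36]
25 -1 600 [0.4  0.61 2.08 3.7  0.73 1.31]
25 -1 680 [0.34 0.69 1.89 3.69 0.61 1.26]
40 1 500 [ 0.47  0.38  2.23  4.07  0.45 -2.13]
40 1 600 [ 0.37  0.5   2.    4.1   0.34 -2.26]
40 -1 500 [0.47 0.38 2.23 4.07 0.45 1.01]
40 -1 600 [0.37 0.5  2.   4.1  0.34 0.88]
50 -1 680 [ 0.29  0.59  1.72 -0.88  0.24 -0.48]
```

β=25° is reachable on the flipped-wrist branch (j4≈3.7, j5≈0.7). I'll plan a joint-interpolated path there and print it as Cartesian rows.

Run:
```python
from k2 import *
np.set_printoptions(precision=2,suppress=True)
q0=np.array(manip.read_state()["joints"])
for z in(150,220,280):
  for x in(600,640):
    q,e=ik(np.array([x,190,z]),Rfin(.436),[.4,.61,2.08,3.7,.73,-1.83]); print(x,z,q,e)
qf,e=ik(np.array([620,190,220]),Rfin(.436),[.4,.61,2.08,3.7,.73,-1.83])
N=24; T=[fk2(q0+(qf-q0)*i/N,P) for i in range(N+1)]
for i in range(N):
    print(i+1,(T[i+1][0]-T[i][0]).round(0).tolist(),Ro.from_matrix(T[i+1][1]@T[i][1].T).as_rotvec().round(3).tolist(),T[i+1][0].round(0).tolist(), "toolz",T[i+1][1][:,2].round(2).tolist())
print((T[-1][0]),qf)
```

```text
600 150 [ 0.4   0.32  2.09  3.96  0.51 -2.14] 6.009715165399977e-14
640 150 [ 0.37  0.38  2.    3.94  0.47 -2.15] 1.2817316987226006e-13
600 220 [ 0.39  0.17  2.07  4.14  0.4  -2.37] 0.027720802521750354
640 220 [ 0.36  0.24  1.98  4.14  0.37 -2.39] 0.023632669870294064
600 280 [ 0.36  0.06  2.06  4.14  0.33 -2.41] 0.1013423871596347
640 280 [ 0.33  0.14  1.97  4.14  0.3  -2.43] 0.09424998167228354
1 [0.0, 46.0, 5.0] [0.198, -0.085, 0.134] [534.0, 209.0, 343.0] toolz [-0.23, 0.48, -0.84]
2 [0.0, 43.0, 11.0] [0.194, -0.101, 0.109] [535.0, 252.0, 355.0] toolz [-0.21, 0.62, -0.76]
3 [1.0, 39.0, 17.0] [0.188, -0.114, 0.082] [536.0, 291.0, 372.0] toolz [-0.19, 0.73, -0.65]
4 [2.0, 34.0, 21.0] [0.181, -0.123, 0.052] [538.0, 325.0, 393.0] toolz [-0.15, 0.83, -0.53]
5 [4.0, 28.0, 24.0] [0.171, -0.128, 0.022] [543.0, 353.0, 418.0] toolz [-0.11, 0.91, -0.4]
6 [7.0, 21.0, 26.0] [0.16, -0.129, -0.009] [549.0, 375.0, 444.0] toolz [-0.06, 0.96, -0.26]
7 [9.0, 15.0, 26.0] [0.146, -0.126, -0.038] [558.0, 389.0, 470.0] toolz [-0.0, 0.99, -0.12]
8 [12.0, 8.0, 25.0] [0.13, -0.118, -0.066] [570.0, 397.0
[... 894 characters left out ...]
-0.044, 0.076, -0.109] [703.0, 239.0, 454.0] toolz [0.94, 0.24, 0.25]
19 [-2.0, -18.0, -36.0] [-0.051, 0.091, -0.089] [701.0, 222.0, 418.0] toolz [0.97, 0.17, 0.15]
20 [-7.0, -14.0, -39.0] [-0.054, 0.103, -0.068] [694.0, 207.0, 379.0] toolz [0.99, 0.11, 0.05]
21 [-12.0, -10.0, -41.0] [-0.054, 0.111, -0.046] [682.0, 197.0, 338.0] toolz [1.0, 0.06, -0.07]
22 [-17.0, -6.0, -41.0] [-0.05, 0.116, -0.024] [665.0, 191.0, 297.0] toolz [0.98, 0.03, -0.19]
23 [-21.0, -2.0, -40.0] [-0.044, 0.116, -0.003] [644.0, 188.0, 257.0] toolz [0.95, 0.01, -0.3]
24 [-24.0, 2.0, -38.0] [-0.035, 0.113, 0.016] [620.0, 190.0, 220.0] toolz [0.91, 0.02, -0.41]
[620.03 189.76 219.71] [ 0.37  0.21  2.02  4.14  0.39 -2.38]
```

Run:
```python
from k2 import *
q0=np.array(manip.read_state()["joints"])
qf,e=ik(np.array([665,185,110]),Rfin(.436),[.4,.61,2.08,3.7,.73,-1.83]); print(qf.round(2),e)
N=34; T=[fk2(q0+(qf-q0)*i/N,P) for i in range(N+1)]
p=T[0][0];R=T[0][1];A=[];B=[]
for i in range(N):
    d=(T[i+1][0]-p).round(0); v=Ro.from_matrix(T[i+1][1]@R.T).as_rotvec().round(2); p=p+d; R=Ro.from_rotvec(v).as_matrix()@R; A.append(d.astype(int).tolist());B.append(v.tolist())
for k in range(0,N,10): print(A[k:k+10],"\n",B[k:k+10],max(np.linalg.norm(b) for b in B[k:k+10]))
print(min(t[0][2] for t in T))
```

```text
[ 0.34  0.49  1.95  3.81  0.51 -2.03] 7.340715992094655e-12
[[1, 30, -2], [2, 29, 1], [1, 27, 3], [2, 26, 6], [3, 24, 7], [3, 22, 9], [5, 20, 10], [5, 16, 11], [7, 15, 11], [8, 11, 12]] 
 [[0.13, -0.05, 0.09], [0.12, -0.05, 0.08], [0.13, -0.05, 0.06], [0.12, -0.07, 0.05], [0.12, -0.07, 0.05], [0.12, -0.07, 0.02], [0.11, -0.07, 0.02], [0.11, -0.08, -0.0], [0.1, -0.07, -0.01], [0.09, -0.08, -0.03]] 0.16583123951776998
[[10, 9, 11], [10, 5, 10], [12, 4, 9], [12, 0, 7], [13, -2, 5], [14, -5, 3], [14, -6, 1], [14, -9, -2], [13, -10, -5], [13, -12, -8]] 
 [[0.09, -0.07, -0.03], [0.08, -0.07, -0.05], [0.07, -0.07, -0.06], [0.06, -0.06, -0.07], [0.05, -0.05, -0.07], [0.04, -0.05, -0.09], [0.03, -0.04, -0.09], [0.02, -0.03, -0.09], [0.02, -0.02, -0.09], [-0.0, -0.02, -0.1]] 0.11789826122551596
[[11, -13, -11], [10, -14, -14], [9, -14, -16], [7, -15, -19], [4, -15, -22], [3, -14, -23], [-1, -15, -25], [-3, -13, -27], [-5, -13, -28], [-8, -12, -28]] 
 [[-0.01, 0.0, -0.1], [-0.01, 0.0, -0.09], [-0.03, 0.02, -0.1], [-0.03, 0.02, -0.09], [-0.03, 0.03, -0.08], [-0.04, 0.04, -0.08], [-0.05, 0.05, -0.07], [-0.04, 0.05, -0.06], [-0.05, 0.06, -0.05], [-0.05, 0.07, -0.05]] 0.1063014581273465
[[-11, -10, -29], [-13, -9, -29], [-16, -8, -28], [-18, -6, -28]] 
 [[-0.05, 0.07, -0.04], [-0.04, 0.08, -0.03], [-0.05, 0.08, -0.02], [-0.03, 0.08, -0.01]] 0.09643650760992954
109.99999999972336
```

>>> move_arm(dp=[[1,30,-2],[2,29,1],[1,27,3],[2,26,6],[3,24,7],[3,22,9],[5,20,10],[5,16,11],[7,15,11],[8,11,12]], rotation=[[0.13,-0.05,0.09],[0.12,-0.05,0.08],[0.13,-0.05,0.06],[0.12,-0.07,0.05],[0.12,-0.07,0.05],[0.12,-0.07,0.02],[0.11,-0.07,0.02],[0.11,-0.08,0],[0.1,-0.07,-0.01],[0.09,-0.08,-0.03]], hand=[0,0,0,0,0,0,0,0,0,0])

```text
clock: 36.83
eef_pos: [571.1, 382.9, 405.3]
eef_rot: [-1.869, -0.779, 0.258]
wrist_force: [0.8, 0.6, -0.1]
finger_gap: 62.0
finger_force: 30.0
```

>>> move_arm(dp=[[10,9,11],[10,5,10],[12,4,9],[12,0,7],[13,-2,5],[14,-5,3],[14,-6,1],[14,-9,-2],[13,-10,-5],[13,-12,-8]], rotation=[[0.09,-0.07,-0.03],[0.08,-0.07,-0.05],[0.07,-0.07,-0.06],[0.06,-0.06,-0.07],[0.05,-0.05,-0.07],[0.04,-0.05,-0.09],[0.03,-0.04,-0.09],[0.02,-0.03,-0.09],[0.02,-0.02,-0.09],[0,-0.02,-0.1]], hand=[0,0,0,0,0,0,0,0,0,0])

```text
clock: 38.08
eef_pos: [696.1, 356.2, 435.0]
eef_rot: [-0.825, -1.088, -1.368]
wrist_force: [-0.3, -0.3, -0.7]
finger_gap: 61.5
finger_force: 30.0
```

```bash
python3 -c "
from h import *
st=manip.read_state(); print(st['joints'].round(2),st['eef_pos'].round(0))"
```

```text
[ 0.22  0.45  1.63  2.4   1.05 -0.53] [696. 356. 435.]
```

Following the plan (j4 = 2.4). Continue.

>>> move_arm(dp=[[11,-13,-11],[10,-14,-14],[9,-14,-16],[7,-15,-19],[4,-15,-22],[3,-14,-23],[-1,-15,-25],[-3,-13,-27],[-5,-13,-28],[-8,-12,-28]], rotation=[[-0.01,0,-0.1],[-0.01,0,-0.09],[-0.03,0.02,-0.1],[-0.03,0.02,-0.09],[-0.03,0.03,-0.08],[-0.04,0.04,-0.08],[-0.05,0.05,-0.07],[-0.04,0.05,-0.06],[-0.05,0.06,-0.05],[-0.05,0.07,-0.05]], hand=[0,0,0,0,0,0,0,0,0,0])

```text
clock: 39.33
eef_pos: [721.2, 218.1, 221.3]
eef_rot: [-2.254, -1.367, -0.754]
wrist_force: [-0.2, 0.0, -0.3]
finger_gap: 61.5
finger_force: 30.0
```

>>> move_arm(dp=[[-11,-10,-29],[-13,-9,-29],[-16,-8,-28],[-18,-6,-28],[0,0,0],[0,0,0]], rotation=[[-0.05,0.07,-0.04],[-0.04,0.08,-0.03],[-0.05,0.08,-0.02],[-0.03,0.08,-0.01],[0,0,0],[0,0,0]], hand=[0,0,0,0,0,0])

```text
clock: 40.08
eef_pos: [664.7, 185.6, 111.4]
eef_rot: [-3.132, -1.132, -0.008]
wrist_force: [0.2, 0.2, -0.7]
finger_gap: 61.9
finger_force: 30.0
```

Run:
```python
from h import *
np.set_printoptions(precision=3,suppress=True)
st=manip.read_state(); R=Ro.from_euler("xyz",st["eef_rot"]).as_matrix(); b=.436
G=np.array([[np.sin(b),0,np.cos(b)],[0,-1,0],[np.cos(b),0,-np.sin(b)]])
print(st['joints'],st['eef_pos'],"rem",Ro.from_matrix(G@R.T).as_rotvec())
t=V("top");s=V("side"); p=st["eef_pos"]
u,v=map(int,s.pix(p)); a=cv2.resize(s.im[v-70:v+70,u-80:u+120],None,fx=3,fy=3,interpolation=cv2.INTER_CUBIC)
cv2.imwrite("pics/c4.png",a); print(u,v)
```

```text
[ 0.335  0.492  1.95   3.801  0.502 -2.018] [664.745 185.566 111.42 ] rem [-0.004 -0.003 -0.001]
280 170
```

View pics/c4.png

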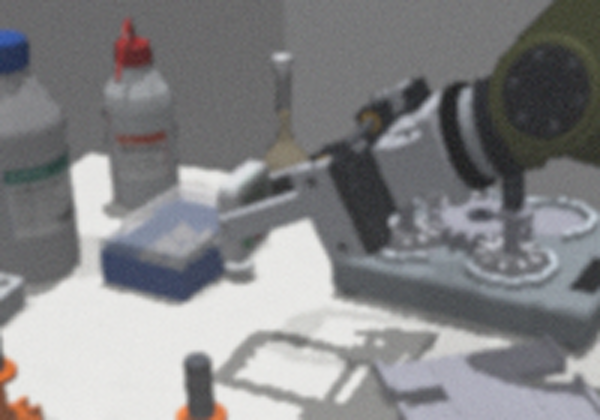

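The timer is held upright with its face towards the robot, clear of everything. I'll lower it gently.

>>> move_arm(dp=[[0,0,-30],[0,0,-25],[0,0,-12],[0,0,-4],[0,0,-3],[0,0,0]], rotation=[[-0.004,-0.003,0],[0,0,0],[0,0,0],[0,0,0],[0,0,0],[0,0,0]], hand=[0,0,0,0,0,0])

```text
clock: 40.92
eef_pos: [664.9, 185.3, 38.1]
eef_rot: [3.141, -1.135, 0.0]
wrist_force: [-0.0, -0.2, -0.6]
finger_gap: 61.6
finger_force: 30.0
```

>>> move_arm(dp=[[0,0,-2],[0,0,-1],[0,0,-1],[0,0,0]], rotation=[[0,0,0],[0,0,0],[0,0,0],[0,0,0]], hand=[0,0,0,0])

```text
clock: 41.42
eef_pos: [664.7, 185.2, 33.4]
eef_rot: [3.141, -1.134, 0.001]
wrist_force: [0.2, 0.1, -1.2]
finger_gap: 61.3
finger_force: 30.0
```

>>> move_arm(dp=[[0,0,-1],[0,0,0],[0,0,-1],[0,0,0]], rotation=[[0,0,0],[0,0,0],[0,0,0],[0,0,0]], hand=[0,0,0,0])

```text
clock: 41.92
eef_pos: [664.7, 185.2, 31.4]
eef_rot: [3.141, -1.134, 0.001]
wrist_force: [0.3, -0.2, -0.9]
finger_gap: 61.4
finger_force: 30.0
```

>>> move_arm(dp=[[0,0,-1],[0,0,0],[0,0,-0.7],[0,0,0]], rotation=[[0,0,0],[0,0,0],[0,0,0],[0,0,0]], hand=[0,0,0,0])

```text
clock: 42.42
eef_pos: [665.4, 185.3, 31.3]
eef_rot: [3.141, -1.138, 0.0]
wrist_force: [-4.2, -0.8, 8.5]
finger_gap: 61.5
finger_force: 30.0
```

Contact made. Ease off, open, and back away along the tool axis.

>>> move_arm(dp=[[0,0,0.7],[0,0,0],[0,0,0],[0,0,0],[0,0,0],[0,0,0]], rotation=[[0,0,0],[0,0,0],[0,0,0],[0,0,0],[0,0,0],[0,0,0]], hand=[0,0.74,0.82,0.88,0.88,0.88])

```text
clock: 43.18
eef_pos: [664.7, 185.2, 30.4]
eef_rot: [3.141, -1.134, 0.001]
wrist_force: [-0.3, 0.2, 0.1]
finger_gap: 82.7
finger_force: 0.0
```

>>> move_arm(dp=[[-18,0,8.4],[-27,0,13],[-27,0,18],[-27,0,25],[-10,0,30],[0,0,0],[0,0,0]], rotation=[[0,0,0],[0,0,0],[0,0,0],[0,0,0],[0,0,0],[0,0,0],[0,0,0]], hand=[0.88,0.88,0.88,0.88,0.88,0.88,0.88])

```text
clock: 44.05
eef_pos: [555.9, 185.1, 124.4]
eef_rot: [3.141, -1.134, 0.001]
wrist_force: [-1.4, -0.8, -0.6]
finger_gap: 82.6
finger_force: 0.0
```

Run:
```python
from h import *
s=V("side"); w=V("wrist"); t=V("top")
a=cv2.resize(s.im[100:240,180:420],None,fx=2.4,fy=2.4,interpolation=cv2.INTER_CUBIC)
b=w.im[0:260,200:440]; b=cv2.resize(b,(222,240))
c=cv2.resize(t.im[110:260,300:440],(222,238))
o=np.zeros((480,800,3),np.uint8); o[:336,:576]=a[:336,:576]; o[:240,578:]=b; o[242:480,578:]=c
cv2.imwrite("pics/c5.png",o); print(manip.read_state()["eef_pos"],manip.read_state()["joints"].round(2))
```

```text
[555.74481041 184.96688441 123.74916624] [ 0.44  0.31  2.2   3.89  0.6  -2.03]
```

View pics/c5.png

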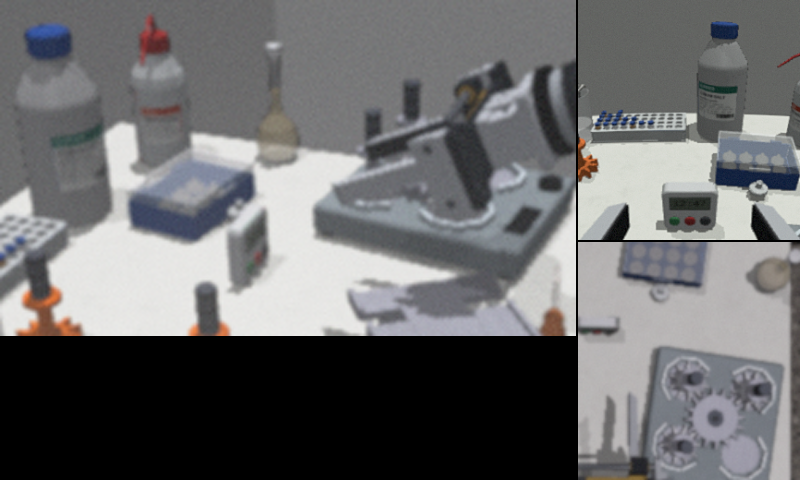

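The timer stands upright with its display facing the robot (display above the buttons). All three spindles are in their stations and the flask stands. I'll raise the arm clear, wait a second, and check numerically that nothing moved.

>>> move_arm(dp=[[0,0,30],[0,0,30],[0,0,0],[0,0,0],[0,0,0],[0,0,0],[0,0,0],[0,0,0],[0,0,0],[0,0,0]], rotation=[[0,0,0],[0,0,0],[0,0,0],[0,0,0],[0,0,0],[0,0,0],[0,0,0],[0,0,0],[0,0,0],[0,0,0]], hand=[0.88,0.88,0.88,0.88,0.88,0.88,0.88,0.88,0.88,0.88])

```text
clock: 45.45
eef_pos: [555.7, 185.2, 184.9]
eef_rot: [3.141, -1.134, 0.001]
wrist_force: [0.0, -0.2, 0.5]
finger_gap: 83.1
finger_force: 0.0
```

Run:
```python
from h import *
s=V("side"); t=V("top"); st=manip.read_state(); print(st["eef_pos"],st["wrist_force"])
old=cv2.imread("pics/c5.png")
a=cv2.resize(s.im[100:240,180:420],None,fx=2.4,fy=2.4,interpolation=cv2.INTER_CUBIC)
d=cv2.absdiff(cv2.GaussianBlur(a,(7,7),0),cv2.GaussianBlur(old[:336,:576],(7,7),0))
print("timer diff",d[190:300,215:285].max(),"flask",d[40:165,250:305].max())
c=cv2.resize(t.im[110:260,300:440],(222,238)); d=cv2.absdiff(cv2.GaussianBlur(c,(5,5),0),cv2.GaussianBlur(old[242:480,578:],(5,5),0))
print("spindles",d[105:180,85:200].max(),d[105:225,75:130].max(),"timer top",d[65:100,0:45].max())
```

```text
[555.73407049 185.18814905 184.95364094] [ 0.22088504 -0.08467322  0.04114423]
timer diff 6 flask 6
spindles 4 50 timer top 3
```

Run:
```python
from h import *
t=V("top"); old=cv2.imread("pics/c5.png")
c=cv2.resize(t.im[110:260,300:440],(222,238)); d=cv2.absdiff(cv2.GaussianBlur(c,(5,5),0),cv2.GaussianBlur(old[242:480,578:],(5,5),0)).max(2)
ys,xs=np.nonzero(d[105:225,60:140]>15); print(xs.min()+60,xs.max()+60,ys.min()+105,ys.max()+105,len(xs))
g=cv2.cvtColor(t.im,cv2.COLOR_BGR2GRAY)
for X in((486.5,65.1,126),(579.1,52.9,126),(566.9,-39.7,126)):
    u,v=t.pix(X); u0,v0=int(round(u)),int(round(v)); m=g[v0-8:v0+9,u0-8:u0+9]<65; yy,xx=np.nonzero(m); print((u,v),m.sum(),xx.mean()+u0-8,yy.mean()+v0-8)
```

```text
60 85 154 224 357
(np.float64(367.8268251656118), np.float64(240.2671270040169)) 12 363.75 237.75
(np.float64(373.9882729303202), np.float64(196.6605691235725)) 18 370.27777777777777 196.44444444444446
(np.float64(417.26590610205903), np.float64(203.0961033319471)) 30 412.53333333333336 203.26666666666668
```

The only change is the gripper itself at the drive's edge. The spindles, timer and flask are unmoved, so I'll hand in.

```bash
python3 -c "
from cell import manip
print(manip.sign_off())"
```

```text
the job is handed in; nothing more can be done
None
```

The job is handed in at about 45 s of the 210 s: all three spindles in the rack (the fourth slot was empty) are meshed and seated on the drive, the timer stands on its bottom edge with its display towards the robot, and the flask and orange look-alikes were not touched.

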